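# Back off a grinder's left-hand spindle nut and take out the keeper

## Robot

A 6-joint arm with a two-finger parallel gripper is mounted at the origin on the work surface. World frame = base frame: x ahead of the robot, y to its left, z up, the work surface at z = 0. Lengths are in mm, angles in rad, forces in N, time in s.
With the tool pointing down it reaches from about 350 to 775 mm from the base axis. Payload 7.3 kg.
Tool frame: the origin (TCP) lies between the finger pads; the fingertips stand 14 mm ahead of it and the grasp point (between the pads) lies 5 mm behind it; y points along the fingers, z is the direction in which the jaws open and shut, and the axes are right-handed (so a half turn about y gives the same grasp; the last joint's range is limited). The gripper opens to 92 mm and grips with 3 to 60 N. Pads are 19 mm wide; open, the fingers measure 130 mm over their backs; the gripper's body (75 mm by 190 mm) begins 47 mm behind the grasp point.
Start: joints at [-1.421, 0.342, 1.524, -0, 1.275, -0.146], TCP at [153.063, -502.214, 200.841] pointing down, gripper open.
Joint ranges: [-2.53, 2.53], [-0.77, 2.02], [0.04, 2.7], [-1, 4.14], [0.28, 2.66], [-3.11, 3.11]. Speed limits (rad/s): [2.57, 2.57, 3.14, 3.14, 3.14, 3.14].

## Interface

Orientations are given as [roll, pitch, yaw] about the fixed x, y, z axes, in that order (R = Rz(yaw) Ry(pitch) Rx(roll)).
In Python, from plant import bot, vision, order gives the robot as it stands.
- The arm moves only by the tool apply_moves, never from a script. Its argument "rows" is a list of rows, each a list of 3 entries, a list of its own where there are three numbers: the shift along the tool's x, y, z in cm, then the turn about the tool's y in rad, then the finger opening in cm, from 0 to 9.18. A call has 1 to 5 rows; each row is the pose to reach, as a shift and turn from the pose measured when the call began, along the tool's axes at that moment; what a row does not reach only later rows make up. A row lasts 1/8 s, in which the tool goes at most 62.5 mm and 10.7 degrees, less where a joint would pass 70% of its speed; a pose out of reach is approached as far as the arm can. A call with a gripper value outside its range is refused whole. The fingers move at their own pace and stop on an object; the grip force is fixed at half the most. Time passes only in rows, so rows that repeat a pose let the fingers close. It gives the time, the measured TCP pose, the force and the opening at its end, in the units of the state.
- bot.get_obs(): the state, without advancing time (a new reading comes with each control period).
- vision.capture(name): name is "scene" or "top" or "wrist"; returns the picture (384x512x3 uint8, red, green, blue); there is no depth.
- vision.camera_info(name): a dict with "mtx" (3x3 intrinsics, pixels), "rvec" (rotation vector, rad) and "tvec" (3), from world to camera coordinates, as OpenCV has them. Camera axes: x right, y down, z forward; pixel columns grow to the right and rows downward; lengths in mm; the calibration is good to about 2 mm. A picture is of the moment at which its call begins: read the wrist's pose just before it. camera_info takes no time and is no camera call; for the wrist camera it gives the pose at the moment of the call.
- order.close_job(): hands the job in, once; it reports no verdict.
The state is a dict: "time": time; "joint_positions": joint angles; "dq": joint speeds; "tau": joint torques, N m; "tool_pos": TCP position; "tcp_rot": TCP orientation; "contact_force": force on the tool from outside, world axes, zero at the start; "moment": the same for the moment, N m; "grip_width": finger opening in mm.
Only numpy, scipy, OpenCV 4.12 (cv2) and the standard library are available. Lean on these libraries where they do the work, as an engineer would, in place of code of your own. Each camera call takes 0.05 s, during which the arm holds its last target.

## Task

The brass nut on the grinder spindle has a left-hand thread: feel your way and turn it clockwise (seen from above) until it just comes up against its stop, never tightening it and never forcing it at the stop. Then lift the slotted keeper plate by its blue fin clear of the low curbs, without jamming it against the nut or the curbs, draw it out sideways, and lay it gently and flat, fin up, in the free part of the grey tray. Leave everything else where it is, including the ring in the tray.

Things in the scene. Friction and masses are not known exactly. Their poses are not given: they have to be found in the camera images.
- grinder: coffee grinder, hopper off, fixed to the orange table: round grey body 128 mm across, flat deck 130 mm above the table, 12 mm steel spindle standing on the deck (top 186 mm above the table). Origin: under the spindle axis, at table height; z up; its +y is the side where the keeper's blue fin sticks out
- curbs (a point): deck level, 28.5 mm along the grinder's +y from the spindle: midway between two curbs, 2.5 mm high and 25 mm apart, in front of the keeper's two arms (2 mm clear; 5 mm thick); two more curbs stand 2 mm beside the arms. The keeper's strip passes between the curbs, its arms do not: the plate must be lifted 3 to 4 mm to come out
- nut: brass nut on the spindle, left-hand thread: clockwise seen from above loosens it, and it climbs 2.8 mm per radian; it never comes off. Anticlockwise it soon tightens hard on the keeper. Origin: on the axis, centre of its underside, 134 mm above the table when tight; z up; x and y are normal to the flats of its square head. Below: a round flange 42 mm across, 8 mm high
- nut_head (a point): middle of the nut's square head: 28 mm across flats, 28 mm high, 22 mm above the nut's underside. Turning takes about 0.12 N m. After 1.5 to 2.8 rad of loosening (differs each time, cannot be seen) it meets a springy inner stop: torque then climbs by about 0.13 N m per 0.1 rad. Pressing some 0.1 rad into it is plenty; 0.2 rad (0.27 N m above the friction: 30 N on the stop pin, 9 mm off the axis) is forcing it
- keeper: keeper: slotted steel plate under the nut, about 90 g, 4 mm thick: a U 44 mm wide (x), 48 mm long (y), its 16 mm slot round the spindle open to -y, then a strip 16 mm wide out to y = 95 mm. Origin: underside, on the spindle axis while seated. It comes out along its +y; the nut at its stop leaves 4.2 to 7.8 mm of room above the plate. Jamming limit: 60 N
- fin (a point): middle of the keeper's upright blue fin, to hold it by: 10 mm thick (keeper x), 26 mm long (keeper y), 32 mm high, from 4 to 36 mm above the plate's underside; 82 mm along the keeper's +y from its origin and 20 mm up
- tray: grey open parts tray, fixed, outside 170 mm (x) by 250 mm (y), 32 mm high, walls and floor 5 mm. Origin: centre of its underside. The ring burr lies in its +y end; the rest is free
- burr: spare ring burr, dark steel, 60 mm across, 12 mm high, lying in the tray near its +y end; leave it there; origin: centre of its underside
- pitcher: steel milk pitcher, 84 mm across, 100 mm high, with a handle; bystander; origin: centre of its underside
- tamper: dark wooden tamper standing on its 58 mm base, 92 mm high; bystander; origin: centre of its underside
- portafilter: steel filter holder, 70 mm across, 40 mm high, black handle 130 mm long to its -x; bystander; origin: centre of the underside of the basket
- driver: screwdriver with a green handle lying on the table; bystander
- brush: cleaning brush lying on the table; bystander
- cup: white cup, 72 mm across, 60 mm high; bystander; origin: centre of its underside
- grease: small jar with a yellow cap, 48 mm across, 75 mm high; bystander; origin: centre of its underside
Mind the look-alikes: they are no part of the job. Leave any green or pink look-alike of the keeper alone.

How it is judged (in metres and radians):
On the way, in this order (a step that is already met when the one before it is completed fails the run):
1. the nut has been turned clockwise until it touches its stop (z of nut in the frame of grinder above 0.1378 m and contact force between nut and grinder above 1.5 N), for 0.1 s.
2. the keeper is drawn out, off the spindle (horizontal distance between keeper and grinder above 0.07 m), for 0.1 s.
At the end, for the whole second after the job is handed in: The keeper lies flat (within 4 degrees, fin up, its underside within 4 mm of the tray floor) and at rest inside the tray; the nut is still backed off, at least 3.5 mm above its tight height (x of keeper in the frame of tray between -0.08 and 0.08 m and y of keeper in the frame of tray between -0.12 and 0.12 m and z of keeper in the frame of tray between 0.003 and 0.009 m and angle between keeper's own z axis and vertical below 0.07 rad and linear speed of keeper below 0.02 m/s and z of nut in the frame of grinder above 0.1375 m); the robot touches nothing.
It fails at once if the nut bears on the keeper with more than 60 N (tightened, or the keeper jammed up against it) (contact force between nut and keeper above 60 N).
It fails at once if the nut is forced against its stop with more than 30 N (contact force between nut and grinder above 30 N).
It fails at once if the keeper bears on the grinder, its curbs or spindle with more than 80 N (contact force between keeper and grinder above 80 N).
It fails at once if the keeper is dropped or pressed into the tray with more than 60 N (contact force between keeper and tray above 60 N).
It fails at once if another thing is shifted by more than 30 mm (distance of any of burr, pitcher, tamper, portafilter, driver, brush, cup, grease from where it was at the start of the episode above 0.03 m).
It also fails if it takes over 72 s, if anything falls off the work surface, if the arm or the gripper's body presses on something with over 40 N, if the wrist force passes 120 N, or if a joint passes its speed limit or range.

## Working session

There is one attempt and no reset: what is moved stays moved. The work goes in short steps, Python scripts to look and compute and a tool call to move; the robot and the scene stay as the last step left them, time stands still between calls to the robot, and variables do not carry over. Pictures are saved under pics/ and viewed, and the job is handed in when it is done.

Besides the shell and the picture viewer there is one more tool, called after "Emit:" by a JSON object that holds its "fn" and its "kwargs". apply_moves: Moves the arm, as the interface text tells. Its arguments: {"type":"object","properties":{"rows":{"type":"array","items":{"type":"array"}}},"required":["rows"]}

```bash
ls; mkdir -p pics
cat > h.py <<'E'
import numpy as np,cv2,json
from plant import bot,vision,order
def save(name,fn):
    im=vision.capture(name); cv2.imwrite('pics/'+fn,cv2.cvtColor(im,cv2.COLOR_RGB2BGR)); return im
def ray(info,u,v,z):
    K=np.array(info['mtx']);R=cv2.Rodrigues(np.array(info['rvec'],float))[0];t=np.array(info['tvec'],float).ravel()
    c=-R.T@t; d=R.T@np.linalg.inv(K)@np.array([u,v,1.]); return c+d*(z-c[2])/d[2]
def proj(info,P):
    return cv2.projectPoints(np.array(P,float).reshape(-1,3),np.array(info['rvec'],float),np.array(info['tvec'],float),np.array(info['mtx'],float),None)[0].reshape(-1,2)
E
python3 - <<'E'
from h import *
print(bot.get_obs())
for n in ['scene','top','wrist']:
    save(n,n+'0.png'); i=vision.camera_info(n); R=cv2.Rodrigues(np.array(i['rvec'],float))[0]; print(n,i['mtx'],(-R.T@np.array(i['tvec']).ravel()).round(1))
E
```

```text
pics
{'time': 0.0, 'joint_positions': array([-1.42100736e+00,  3.42696601e-01,  1.52503669e+00,  9.83081258e-06,
        1.27541342e+00, -1.46006614e-01]), 'dq': array([ 1.35440860e-03, -2.18891987e-04,  3.91894862e-04, -8.55362339e-04,
       -2.38372216e-05,  1.54878995e-03]), 'tau': array([-8.84700385e-04, -4.31245172e+01, -2.44217545e+01,  7.17379153e-02,
        5.61948004e-02, -1.23763780e-04]), 'tool_pos': array([ 152.9895919 , -501.73249418,  200.15169612]), 'tcp_rot': array([-1.57233248e+00,  2.35397981e-04, -2.84580013e+00]), 'contact_force': array([ 0.05663857,  0.36558483, -0.12889085]), 'moment': array([ 0.01184755, -0.00028241,  0.00693064]), 'grip_width': 91.79397885386457}
scene [[469.64167523   0.         256.7025596 ]
 [  0.         469.64167523 190.29714502]
 [  0.           0.           1.        ]] [1217.4 -182.3 1338.3]
top [[369.0270577    0.         254.33933646]
 [  0.         369.0270577  184.40947521]
 [  0.           0.           1.        ]] [ 358.9   40.6 1314.3]
wrist [[305.16816818   0.         258.2043911 ]
 [  0.         305.16816818 190.89203053]
 [  0.           0.           1.        ]] [ 231.4 -478.7  385.7]
```

View pics/scene0.png

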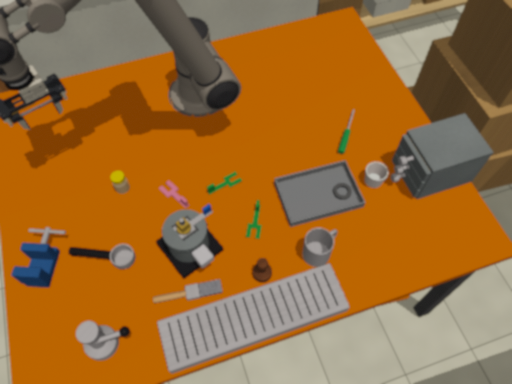

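View pics/top0.png

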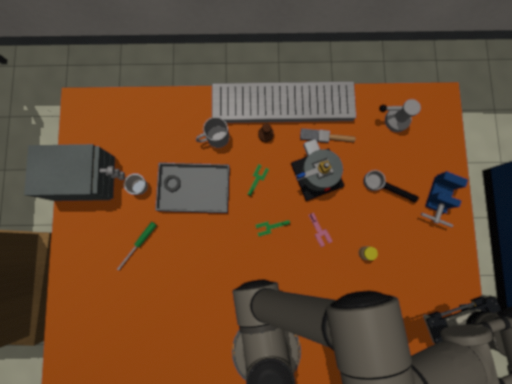

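View pics/wrist0.png

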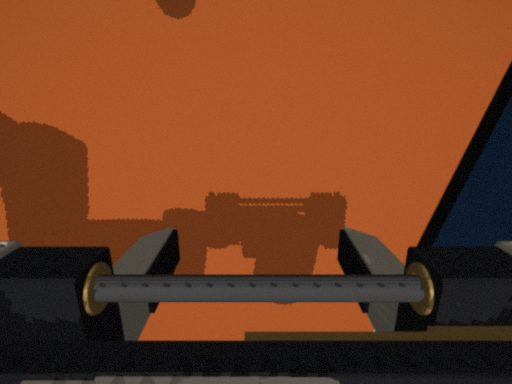

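The scene view shows the grinder at (185,235) and the tray at (318,192) with the ring at its right end. The top view shows the grinder at (320,170), the tray at (194,188) and the ring at (172,184). Next I'll zoom in on the grinder.

Run:
```python
import cv2,numpy as np
a=cv2.imread('pics/top0.png')[130:215,280:360]; b=cv2.imread('pics/scene0.png')[190:280,140:240]
a=cv2.resize(a,(400,425),interpolation=cv2.INTER_CUBIC);b=cv2.resize(b,(400,360),interpolation=cv2.INTER_CUBIC)
c=np.zeros((425,800,3),np.uint8);c[:,:400]=a;c[:360,400:]=b;cv2.imwrite('pics/z0.png',c)
from h import *
T=vision.camera_info('top');S=vision.camera_info('scene')
for n,u,v,z in [('nut',325,168,170),('tray',194,188,20),('ring',172,184,17),('grease',369,254,75)]: print(n,ray(T,u,v,z).round(0))
for n,u,v,z in [('nut',183,225,170),('tray',318,192,32),('ring',343,190,17)]: print(n,ray(S,u,v,z).round(0))
def blobs(im,lo,hi,mn=5):
    h=cv2.cvtColor(im,cv2.COLOR_BGR2HSV);m=cv2.inRange(h,lo,hi);n,l,s,c=cv2.connectedComponentsWithStats(m)
    return [(c[i].round(1),s[i,4]) for i in range(1,n) if s[i,4]>=mn]
for f in ['top','scene']:
    im=cv2.imread(f'pics/{f}0.png'); print(f,'blue',blobs(im,(100,120,60),(125,255,255)),'brass',blobs(im,(18,90,60),(32,255,255)))
```

```text
nut [ 587. -192.  170.]
tray [553. 246.  20.]
ring [569. 324.  17.]
grease [ 314. -343.   75.]
nut [ 607. -194.  170.]
tray [564. 245.  32.]
ring [576. 329.  17.]
top blue [(array([300.5, 174.5]), np.int32(32)), (array([454.6, 179. ]), np.int32(150)), (array([444.3, 194.6]), np.int32(275)), (array([432.1, 205.3]), np.int32(35)), (array([444.5, 210. ]), np.int32(6))] brass [(array([323.5, 167.3]), np.int32(103)), (array([259.6, 166.2]), np.int32(10)), (array([264.8, 173.2]), np.int32(25)), (array([253.7, 176.9]), np.int32(10)), (array([255.9, 185.5]), np.int32(12)), (array([268.1, 222.3]), np.int32(9)), (array([287.3, 220.2]), np.int32(6)), (array([147.6, 225. ]), np.int32(7)), (array([258.2, 224. ]), np.int32(12)), (array([283. , 225.4]), np.int32(7)), (array([262.4, 226.5]), np.int32(8)), (array([274.5, 227.8]), np.int32(8)), (array([ 10., 230.]), np.int32(5)), (array([ 30.6, 231.4]), np.int32(9)), (array([139.9, 235. ]), np.int32(11)), (array([263. , 230.6]), np.int32(5)), (array([268.9, 233. ]), np.int32(7)), (array([ 39., 232.]), np.int32(7)), (array([258.2, 234.2]), np.int32(8))
[... 407 characters left out ...]
)), (array([451.7,  54. ]), np.int32(6)), (array([473. ,  54.1]), np.int32(8)), (array([469.5,  88.8]), np.int32(6)), (array([509.5,  94.5]), np.int32(11)), (array([492.8, 111.2]), np.int32(401)), (array([482.2,  95.8]), np.int32(8)), (array([504.3, 102.5]), np.int32(10)), (array([ 14.7, 112.3]), np.int32(7)), (array([344.2, 130.5]), np.int32(6)), (array([346.4, 142.6]), np.int32(37)), (array([495.8, 133.8]), np.int32(6)), (array([339.7, 142. ]), np.int32(15)), (array([491.2, 139.6]), np.int32(9)), (array([503.1, 153.9]), np.int32(70)), (array([117.3, 177.5]), np.int32(227)), (array([225.3, 181.8]), np.int32(164)), (array([254.9, 222.4]), np.int32(164)), (array([183., 227.]), np.int32(155))]
```

View pics/z0.png

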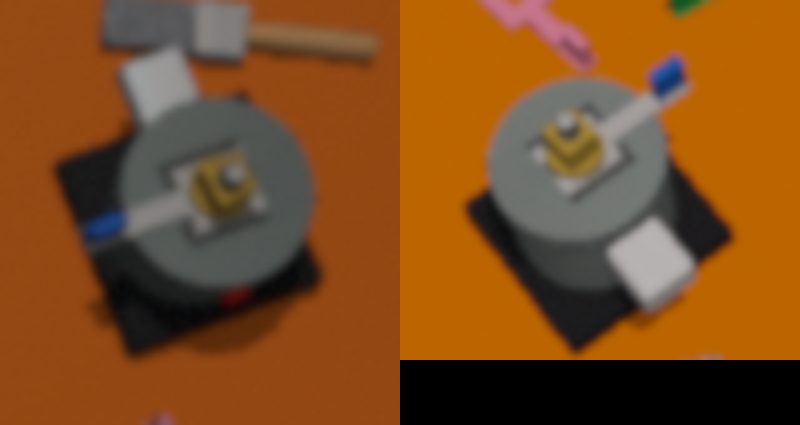

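Run:
```python
from h import *
T=vision.camera_info('top');S=vision.camera_info('scene')
def P(i): 
    R=cv2.Rodrigues(np.array(i['rvec'],float))[0];return np.array(i['mtx'])@np.c_[R,np.array(i['tvec']).ravel()]
def tri(a,b):
    X=cv2.triangulatePoints(P(T),P(S),np.array(a,float).reshape(2,1),np.array(b,float).reshape(2,1)).ravel();return X[:3]/X[3]
for n,a,b,z in [('spindle top',(327,165),(182.5,220.5),186),('fin',(300.5,174.5),(206.5,209),158),('nut',(323.5,167.3),(183,227),156)]:
    print(n,tri(a,b).round(1),ray(T,*a,z).round(1),ray(S,*b,z).round(1))
# tray corners top view
im=cv2.imread('pics/top0.png'); 
c=cv2.resize(im[150:230,140:240],(800,640),interpolation=cv2.INTER_CUBIC);cv2.imwrite('pics/z1.png',c[:600])
i=vision.camera_info('wrist');R=cv2.Rodrigues(np.array(i['rvec'],float))[0];o=bot.get_obs()
from scipy.spatial.transform import Rotation as Ro
Rt=Ro.from_euler('xyz',o['tcp_rot']).as_matrix();c=-R.T@np.array(i['tvec']).ravel()
print('cam in tool',Rt.T@(c-o['tool_pos']),'axis',(Rt.T@R.T).round(3))
```

```text
spindle top [ 596.2 -193.5  177.3] [ 593.5 -195.2  186. ] [ 601.6 -191.3  186. ]
fin [ 570.7 -116.8  152.1] [ 569.8 -115.1  158. ] [ 573.7 -117.8  158. ]
nut [ 596.  -194.9  136.8] [ 592.4 -189.9  156. ] [ 605.7 -195.3  156. ]
cam in tool [ -81.80272856 -185.4198265     0.49233144] axis [[-0.     0.953  0.303]
 [ 0.    -0.303  0.953]
 [ 1.     0.    -0.   ]]
```

View pics/z1.png

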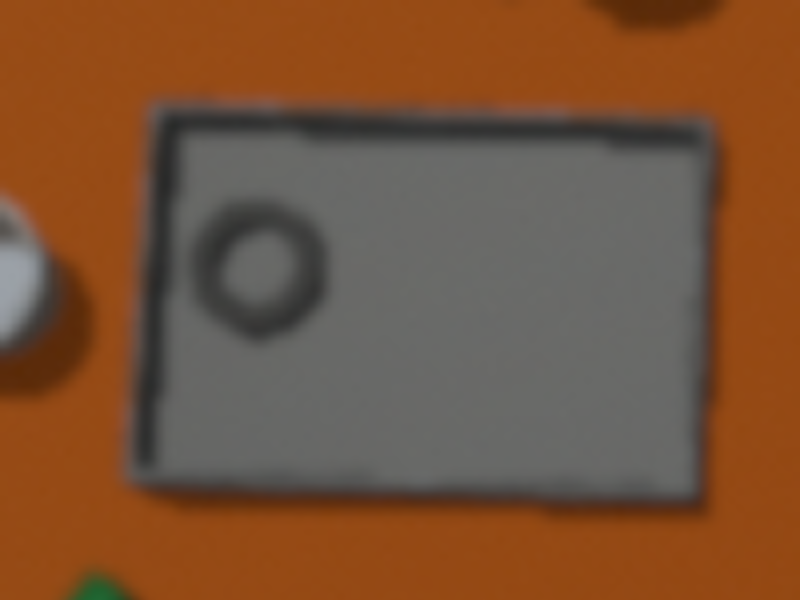

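The tray's corners are sharp in the zoom, with the ring near its left (+y) end. The spindle is at about (597,-193) and the fin at (571,-117), 81 mm apart, which matches the expected 82. I'm moving above the grinder.

Emit:
{"fn": "apply_moves", "kwargs": {"rows": [[[-6,-1.5,-2],0,6],[[-12,-3,-4],0,6],[[-18,-4.5,-6],0,6],[[-23,-6,-7.5],0,6],[[-28,-7,-9],0,6]]}}

```text
time: 0.78
tool_pos: [396.3, -332.9, 271.2]
tcp_rot: [-1.571, 0.001, -2.845]
contact_force: [1.2, -1.0, 0.3]
grip_width: 60.0
```

Emit:
{"fn": "apply_moves", "kwargs": {"rows": [[[-5,0,-1.5],0,6],[[-10,0,-3],0,6],[[-15,0,-5],0,6],[[-20,0,-6.5],0,6],[[-24,0,-7.7],0,6]]}}

```text
time: 1.4
tool_pos: [604.7, -187.5, 270.9]
tcp_rot: [-1.572, 0.0, -2.844]
contact_force: [0.3, -0.1, 0.4]
grip_width: 60.0
```

Run:
```python
from h import *
o=bot.get_obs();print(o['tool_pos'],o['tcp_rot'],o['joint_positions'].round(3),o['contact_force'],o['moment'],o['time'])
save('wrist','w1.png')
```

```text
[ 604.67438992 -187.47855343  270.86579908] [-1.57166545e+00  7.50486105e-05 -2.84417169e+00] [-4.220e-01  5.150e-01  1.062e+00  1.000e-03  1.566e+00  8.510e-01] [ 0.32315866 -0.1103037   0.38074631] [-0.09990675 -0.02253117  0.00047174] 1.4
```

View pics/w1.png

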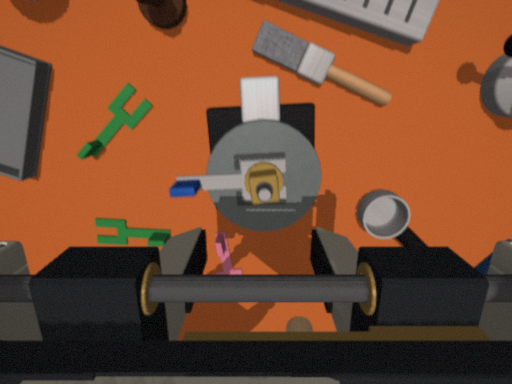

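Run:
```python
import cv2
a=cv2.imread('pics/w1.png')[130:230,160:300];cv2.imwrite('pics/w1z.png',cv2.resize(a,(770,550),interpolation=cv2.INTER_CUBIC))
```

```text
(no output)
```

View pics/w1z.png

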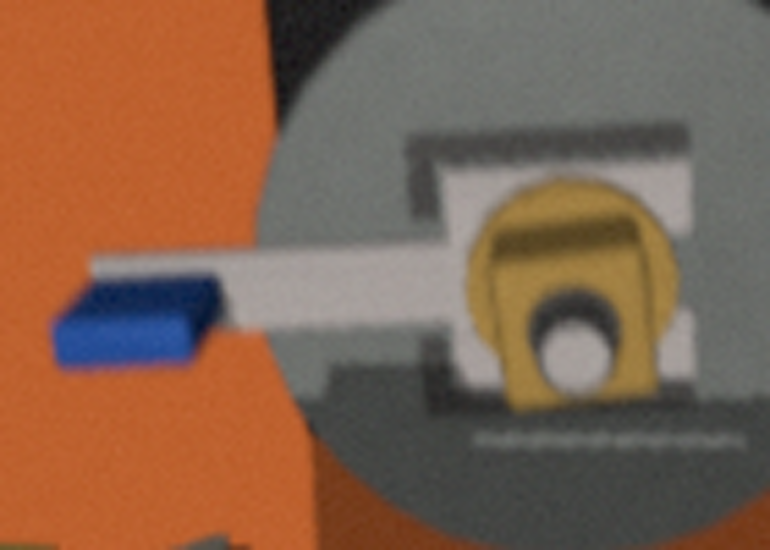

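Run:
```python
from h import *
W=vision.camera_info('wrist')
f=lambda p,z:ray(W,160+p[0]/5.5-.4,130+p[1]/5.5-.4,z)[:2]
q=np.array([f(p,170) for p in [(495,257),(640,243),(657,393),(512,410)]])
print('nut ctr',q.mean(0),'sides',[np.linalg.norm(q[i]-q[i-1]).round(1) for i in range(4)],'ang',[np.degrees(np.arctan2(*(q[(i+1)%4]-q[i])[::-1])).round(1) for i in range(4)])
print('spindle',f((577,355),186))
k=np.array([f(p,166) for p in [(57,322),(190,314),(187,365),(62,366)]])
print('fin ctr',k.mean(0),'sides',[np.linalg.norm(k[i]-k[i-1]).round(1) for i in range(4)])
for n in range(4): print(np.degrees(np.arctan2(*(k[(n+1)%4]-k[n])[::-1])))
# flange: brass ellipse
print('plate front edges', f((440,165),134),f((440,390),134), f((690,155),134))
print('strip mid', f((260,290),134), f((430,285),134))
```

```text
nut ctr [ 602.86176689 -192.10935714] sides [np.float64(28.7), np.float64(25.6), np.float64(28.1), np.float64(26.4)] ang [np.float64(-67.1), np.float64(-155.5), np.float64(114.4), np.float64(22.9)]
spindle [ 602.80228771 -192.03561971]
fin ctr [ 574.66715672 -115.15589664] sides [np.float64(8.4), np.float64(24.2), np.float64(9.8), np.float64(22.8)]
-69.1604769747231
-169.61347780104984
107.75104330305568
18.44512743508162
plate front edges [ 616.00650424 -160.78550405] [ 571.42876305 -173.69993551] [ 632.30207864 -206.62408267]
strip mid [ 581.05697633 -133.56023816] [ 592.10642367 -165.63708953]
```

Nut head measures 28 mm square, centred at (602.8,-192.1) and agreeing with the spindle, with its flats at 23.7° in world. The fin is 81.9 mm away at 110°. I'll turn the tool to j6 ≈ -0.84, which leaves the whole clockwise range for loosening.

Emit:
{"fn": "apply_moves", "kwargs": {"rows": [[[0,1,0],-0.17,6],[[0,2,0],-0.34,6],[[0,3,0],-0.51,6],[[0,4,0],-0.68,6],[[0,5,0],-0.85,6]]}}

```text
time: 2.08
tool_pos: [607.4, -184.2, 219.3]
tcp_rot: [-1.572, 0.003, -1.986]
contact_force: [-0.7, -0.0, 0.0]
grip_width: 59.7
```

Emit:
{"fn": "apply_moves", "kwargs": {"rows": [[[0,0,0],-0.17,6],[[0,0,0],-0.34,6],[[0,0,0],-0.51,6],[[0,0,0],-0.68,6],[[0,0,0],-0.83,6]]}}

```text
time: 2.7
tool_pos: [607.0, -184.2, 218.8]
tcp_rot: [-1.57, 0.004, -1.151]
contact_force: [-0.4, -0.4, 0.7]
grip_width: 59.9
```

```bash
cat >> h.py <<'E'
from scipy.spatial.transform import Rotation as Ro
def st():
    o=bot.get_obs();print('pos',o['tool_pos'].round(1),'rot',o['tcp_rot'].round(4),'F',o['contact_force'].round(1),'M',o['moment'].round(3),'j6',o['joint_positions'][[0,5]].round(3),'g',round(o['grip_width'],1),'t',o['time']);return o
def togo(p,yaw):
    o=bot.get_obs();R=Ro.from_euler('xyz',o['tcp_rot']).as_matrix()
    d=R.T@(np.array(p)-o['tool_pos'])/10
    x=R[:,0];cur=np.arctan2(x[1],x[0]);t=-((yaw-cur+np.pi)%(2*np.pi)-np.pi)
    print('shift cm',d.round(2),'turn',round(t,3))
E
python3 - <<'E'
from h import *
st();save('wrist','w2.png')
togo([602.8,-192.1,159],np.radians(-66.3))
E
```

```text
pos [ 607.  -184.2  218.8] rot [-1.5696  0.0037 -1.1506] F [-0.4 -0.4  0.7] M [ 0.002 -0.133  0.05 ] j6 [-0.417 -0.838] g 59.9 t 2.7
shift cm [ 0.56  5.98 -0.72] turn 0.012
```

View pics/w2.png

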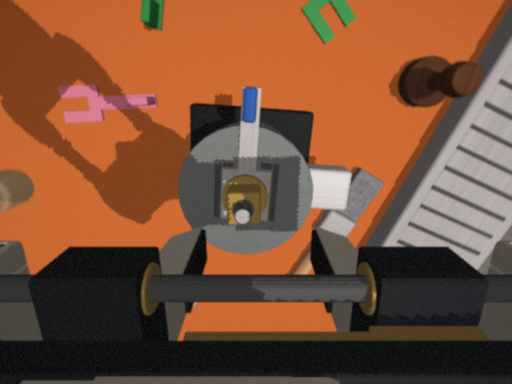

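Run:
```python
import cv2
a=cv2.imread('pics/w2.png')[80:240,180:320];cv2.imwrite('pics/w2z.png',cv2.resize(a,None,fx=3.75,fy=3.75,interpolation=cv2.INTER_CUBIC))
```

```text
(no output)
```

View pics/w2z.png

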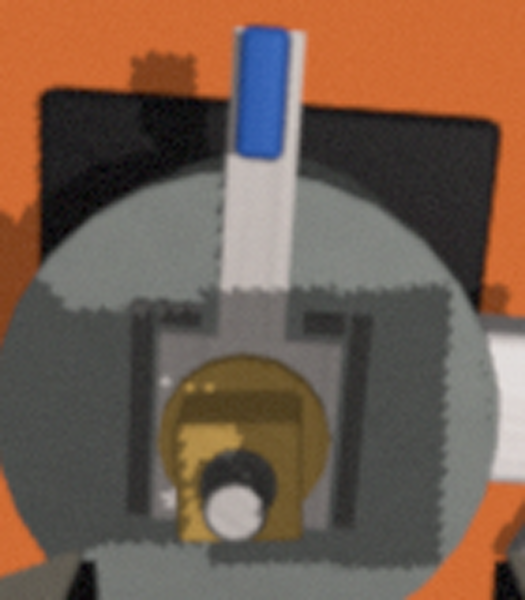

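Run:
```python
from h import *
W=vision.camera_info('wrist')
f=lambda p,z:ray(W,180+p[0]/3.75-.4,80+p[1]/3.75-.4,z)[:2]
q=np.array([f(p,170) for p in [(182,420),(302,425),(300,541),(178,540)]])
A=lambda v:np.degrees(np.arctan2(v[1],v[0])).round(1)
print('nut',q.mean(0),[np.linalg.norm(q[i]-q[i-1]).round(1) for i in range(4)],[A(q[(i+1)%4]-q[i]) for i in range(4)])
print('spindle',f((234,512),186))
k=np.array([f(p,166) for p in [(243,28),(290,30),(282,158),(235,156)]])
print('fin',k.mean(0),[np.linalg.norm(k[i]-k[i-1]).round(1) for i in range(4)],A(k[0]-k[3]),A(k[1]-k[2]),A(k.mean(0)-q.mean(0)))
togo([603,-192,160],np.radians(-66.3))
```

```text
nut [ 598.52361524 -195.85807354] [np.float64(28.0), np.float64(25.8), np.float64(27.1), np.float64(27.1)] [np.float64(21.9), np.float64(-66.4), np.float64(-156.1), np.float64(110.9)]
spindle [ 598.12829123 -196.51970228]
fin [ 569.6967055  -119.27128654] [np.float64(24.8), np.float64(9.3), np.float64(24.8), np.float64(9.6)] 109.9 110.6 110.6
shift cm [ 0.56  5.88 -0.7 ] turn 0.012
```

The two views disagree by about 6 mm after the rotation, so the wrist camera has a fixed offset in the tool frame. Solving for it puts the nut near (602,-196). I'll go down to just above the head and check against the fingers themselves.

Emit:
{"fn": "apply_moves", "kwargs": {"rows": [[[0.3,0.8,-0.3],0.012,6],[[0.6,1.5,-0.6],0.012,6],[[0.9,2.3,-0.9],0.012,6],[[0.9,2.9,-0.9],0.012,6],[[0.9,2.9,-0.9],0.012,6]]}}

```text
time: 3.38
tool_pos: [602.2, -195.9, 189.0]
tcp_rot: [-1.57, 0.005, -1.157]
contact_force: [0.6, -0.4, -0.2]
grip_width: 60.0
```

Run:
```python
from h import *
st();save('wrist','w3.png')
togo([602.3,-196,160],np.radians(-66.3))
```

```text
pos [ 602.2 -195.9  189. ] rot [-1.5704  0.0047 -1.1575] F [ 0.6 -0.4 -0.2] M [-0.058 -0.121 -0.01 ] j6 [-0.437 -0.851] g 60.0 t 3.375
shift cm [ 0.01  2.95 -0.02] turn -0.0
```

View pics/w3.png

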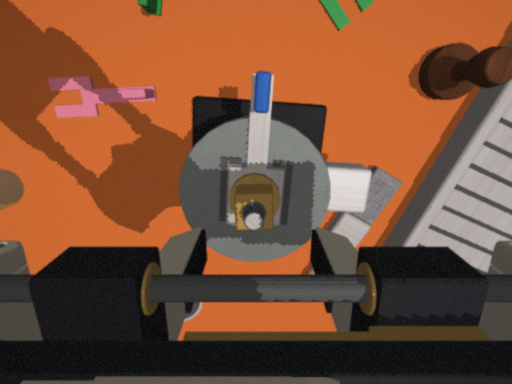

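Run:
```python
import cv2
a=cv2.imread('pics/w3.png')[155:275,170:350];cv2.imwrite('pics/w3z.png',cv2.resize(a,None,fx=4.4,fy=4.4,interpolation=cv2.INTER_CUBIC))
```

```text
(no output)
```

View pics/w3z.png

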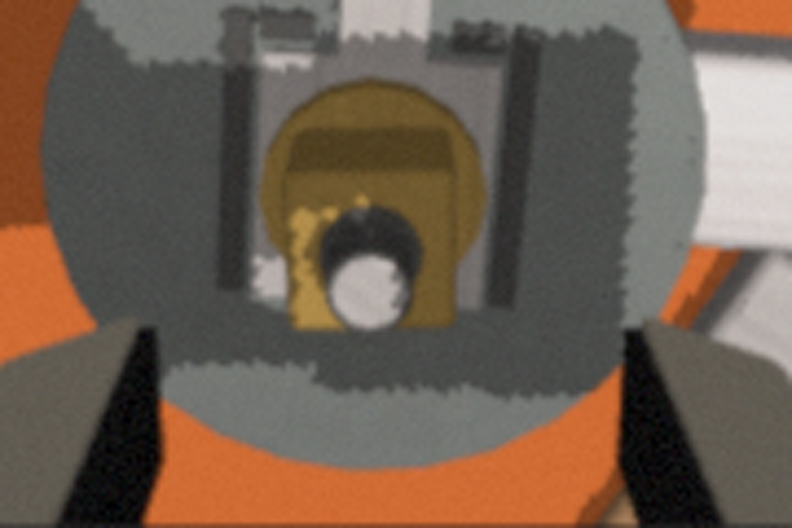

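Run:
```python
from h import *
im=save('scene','s1.png')
o=st();R=Ro.from_euler('xyz',o['tcp_rot']).as_matrix();S=vision.camera_info('scene')
a=cv2.imread('pics/s1.png')
z=cv2.resize(a[150:300,110:290],None,fx=4,fy=4,interpolation=cv2.INTER_CUBIC)
for s in(-1,1):
  for h,c in((14,(0,0,255)),(-30,(0,255,0))):
    p=proj(S,o['tool_pos']+R@np.array([0,h,s*30]))[0]; print(h,s,p); cv2.circle(z,tuple(int(v) for v in (p-[110,150])*4),4,c,1)
cv2.imwrite('pics/s1z.png',z)
```

```text
pos [ 602.7 -196.   189.9] rot [-1.5694  0.0035 -1.1571] F [-0.4  0.2  0.3] M [ 0.015 -0.13   0.037] j6 [-0.437 -0.851] g 59.9 t 3.475
14 -1 [174.81653598 215.87292014]
-30 -1 [172.21555231 208.43229826]
14 1 [188.28818211 230.16323151]
-30 1 [186.05110974 223.02408825]
```

View pics/s1z.png

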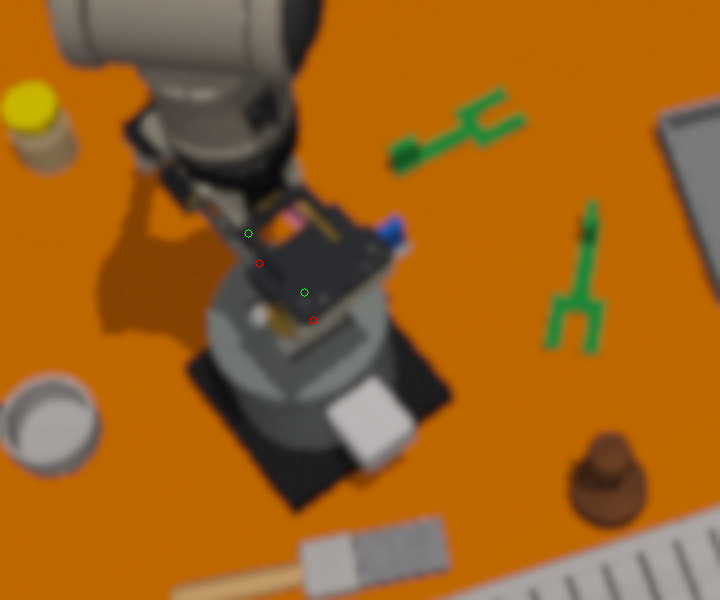

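The fingers hide in the scene view behind a bracket. In the wrist view the fingers are centred on column 258.5 and the nut on 254, so the nut is about 3 mm to the tool's -z. The earlier disagreement came from a picture taken while the arm was still settling. The second view and the finger reference agree on a nut centre of about (599,-195.8), so I'll use that.

Run:
```python
from h import *
st();togo([599,-195.8,160],-1.165)
```

```text
pos [ 602.7 -196.   189.9] rot [-1.5694  0.0035 -1.1571] F [-0.4  0.2  0.3] M [ 0.015 -0.13   0.037] j6 [-0.437 -0.851] g 59.9 t 3.475
shift cm [-0.15  2.99 -0.33] turn 0.008
```

Emit:
{"fn": "apply_moves", "kwargs": {"rows": [[[-0.15,0.5,-0.33],0,6],[[-0.15,1.2,-0.33],0,6],[[-0.15,2,-0.33],0,6],[[-0.15,2.9,-0.33],0,6],[[-0.15,2.9,-0.33],0,6]]}}

```text
time: 4.1
tool_pos: [598.5, -195.6, 159.7]
tcp_rot: [-1.571, 0.005, -1.157]
contact_force: [-0.6, 0.7, 0.4]
grip_width: 60.2
```

Run:
```python
from h import *
st();save('wrist','w4.png');togo([599,-195.8,160],-1.165)
a=cv2.imread('pics/w4.png')[155:275,170:350];cv2.imwrite('pics/w4z.png',cv2.resize(a,None,fx=4.4,fy=4.4,interpolation=cv2.INTER_CUBIC))
```

```text
pos [ 598.5 -195.6  159.7] rot [-1.5708  0.0052 -1.1571] F [-0.6  0.7  0.4] M [-0.052 -0.156  0.023] j6 [-0.439 -0.854] g 60.2 t 4.1
shift cm [0.01 0.04 0.01] turn 0.008
```

View pics/w4z.png

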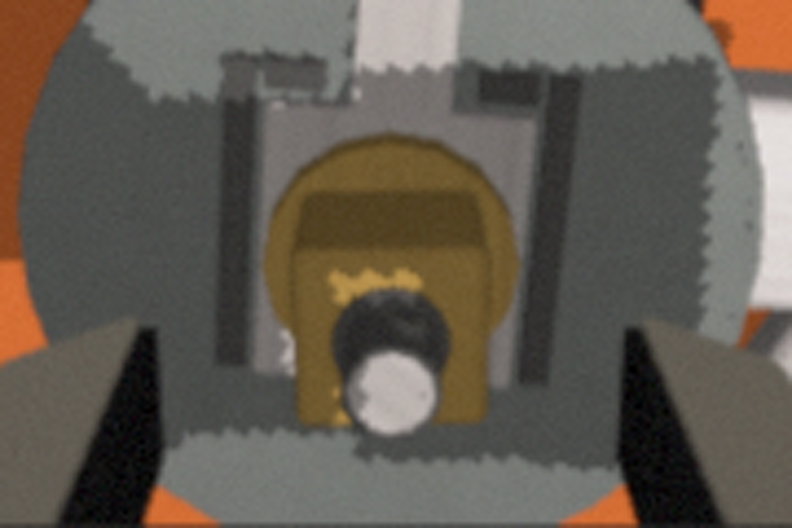

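At z=160 the nut is centred between the fingers (zoom column 391 against 390). The visible fingertips look level with the spindle top, higher than the stated geometry, so I'll test by closing.

Emit:
{"fn": "apply_moves", "kwargs": {"rows": [[[0,0,0],0.008,4],[[0,0,0],0.008,3.2],[[0,0,0],0.008,2],[[0,0,0],0.008,2],[[0,0,0],0.008,2]]}}

```text
time: 4.78
tool_pos: [598.9, -195.7, 160.4]
tcp_rot: [-1.57, 0.004, -1.165]
contact_force: [-0.0, 1.2, 0.2]
grip_width: 20.4
```

Run:
```python
from h import *
st();save('wrist','w5.png')
a=cv2.imread('pics/w5.png')[155:275,170:350];cv2.imwrite('pics/w5z.png',cv2.resize(a,None,fx=4.4,fy=4.4,interpolation=cv2.INTER_CUBIC))
```

```text
pos [ 598.9 -195.7  160.4] rot [-1.57    0.0043 -1.1651] F [-0.   1.2  0.2] M [-0.    -0.121 -0.003] j6 [-0.439 -0.846] g 20.4 t 4.775
```

View pics/w5z.png

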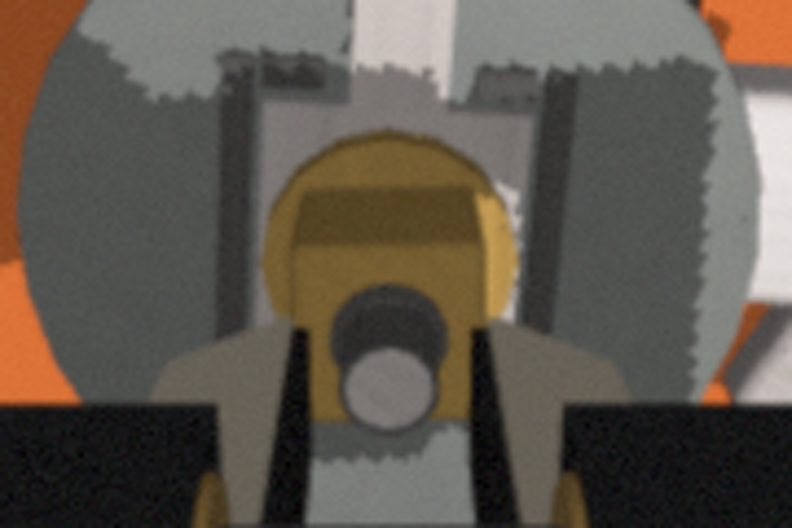

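The fingers closed to 20 mm without touching anything, so the real fingertips are about 30 mm above the TCP reading (tip z ≈ 190 by the picture), not 14 mm below it. I'll reopen and go lower, guided by the picture and the force.

Emit:
{"fn": "apply_moves", "kwargs": {"rows": [[[0,0,0],0,5],[[0,0,0],0,5],[[0,0.8,0],0,5],[[0,1.6,0],0,5],[[0,1.6,0],0,5]]}}

```text
time: 5.45
tool_pos: [598.2, -195.4, 143.1]
tcp_rot: [-1.572, 0.006, -1.165]
contact_force: [-0.4, -1.6, 0.0]
grip_width: 49.8
```

Emit:
{"fn": "apply_moves", "kwargs": {"rows": [[[0,0.6,0],0,5],[[0,1.2,0],0,5],[[0,1.8,0],0,5],[[0,1.8,0],0,5]]}}

```text
time: 5.95
tool_pos: [597.8, -195.1, 124.4]
tcp_rot: [-1.572, 0.007, -1.165]
contact_force: [-0.4, 0.3, 0.1]
grip_width: 50.0
```

Run:
```python
from h import *
st();save('wrist','w6.png')
a=cv2.imread('pics/w6.png')[155:275,170:350];cv2.imwrite('pics/w6z.png',cv2.resize(a,None,fx=4.4,fy=4.4,interpolation=cv2.INTER_CUBIC))
```

```text
pos [ 597.8 -195.1  124.4] rot [-1.5725  0.0069 -1.1651] F [-0.4  0.3  0.1] M [-0.01  -0.133  0.007] j6 [-0.439 -0.846] g 50.0 t 5.95
```

View pics/w6z.png

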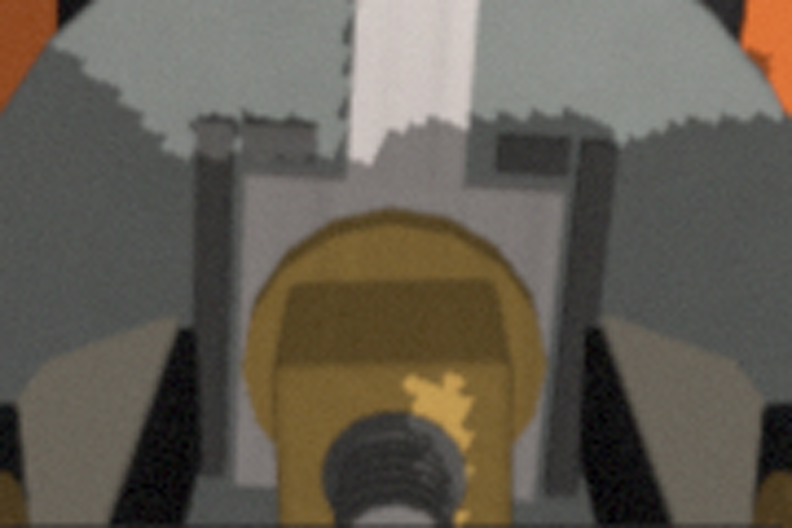

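The fingertips are now at optical depth 177 mm, against 188 for the flange top and 160 for the head top, so the tips are at z ≈ 153. I'll go 5 mm lower and grip the head.

Emit:
{"fn": "apply_moves", "kwargs": {"rows": [[[0.1,0.3,0],0,5],[[0.1,0.5,0],0,5],[[0.1,0.5,0],0,3.4],[[0.1,0.5,0],0,2.5],[[0.1,0.5,0],0,2.5]]}}

```text
time: 6.62
tool_pos: [598.8, -196.0, 120.0]
tcp_rot: [-1.571, 0.006, -1.165]
contact_force: [0.9, -0.5, -0.5]
grip_width: 28.1
```

Emit:
{"fn": "apply_moves", "kwargs": {"rows": [[[0,0,0],0,2.5],[[0,0,0],0,2.5],[[0,0,0],0,2.5]]}}

```text
time: 7.0
tool_pos: [598.8, -196.0, 120.0]
tcp_rot: [-1.571, 0.006, -1.165]
contact_force: [0.8, -0.7, -2.0]
grip_width: 27.6
```

Run:
```python
from h import *
st()
```

```text
pos [ 598.8 -196.   120. ] rot [-1.5711  0.006  -1.1649] F [ 0.8 -0.7 -2. ] M [ 0.004 -0.185  0.12 ] j6 [-0.44  -0.847] g 27.6 t 7.0
```

Gripped at 27.6 mm with small side forces. Now turning clockwise, rising 2.8 mm per radian.

Emit:
{"fn": "apply_moves", "kwargs": {"rows": [[[0,-0.03,0],0.1,2.5],[[0,-0.06,0],0.2,2.5],[[0,-0.08,0],0.3,2.5],[[0,-0.11,0],0.4,2.5],[[0,-0.11,0],0.4,2.5]]}}

```text
time: 7.62
tool_pos: [598.5, -196.1, 121.1]
tcp_rot: [-1.574, 0.005, -1.564]
contact_force: [-1.0, -0.7, 0.2]
grip_width: 27.6
```

Run:
```python
from h import *
st()
```

```text
pos [ 598.5 -196.1  121.1] rot [-1.5741  0.0055 -1.5643] F [-1.  -0.7  0.2] M [-0.076 -0.005 -0.155] j6 [-0.44  -0.448] g 27.6 t 7.625
```

Emit:
{"fn": "apply_moves", "kwargs": {"rows": [[[0,-0.03,0],0.1,2.5],[[0,-0.06,0],0.2,2.5],[[0,-0.08,0],0.3,2.5]]}}

```text
time: 8.0
tool_pos: [598.3, -196.1, 121.9]
tcp_rot: [-1.576, 0.004, -1.865]
contact_force: [-1.3, 0.7, 0.3]
grip_width: 28.0
```

Run:
```python
from h import *
st()
```

```text
pos [ 598.3 -196.1  121.9] rot [-1.576   0.0042 -1.865 ] F [-1.3  0.7  0.3] M [0.021 0.064 0.118] j6 [-0.44  -0.147] g 28.0 t 8.0
```

Emit:
{"fn": "apply_moves", "kwargs": {"rows": [[[0,0,0],0,2.5]]}}

```text
time: 8.12
tool_pos: [598.3, -196.0, 121.9]
tcp_rot: [-1.576, 0.004, -1.863]
contact_force: [-0.0, -0.1, -0.6]
grip_width: 27.7
```

Run:
```python
from h import *
st()
```

```text
pos [ 598.3 -196.   121.9] rot [-1.5759  0.0043 -1.8627] F [-0.  -0.1 -0.6] M [-0.045 -0.133 -0.102] j6 [-0.44 -0.15] g 27.7 t 8.125
```

Emit:
{"fn": "apply_moves", "kwargs": {"rows": [[[0,-0.03,0],0.1,2.5],[[0,-0.06,0],0.2,2.5],[[0,-0.08,0],0.3,2.5],[[0,-0.11,0],0.4,2.5],[[0,-0.14,0],0.5,2.5]]}}

```text
time: 8.75
tool_pos: [598.0, -195.9, 123.3]
tcp_rot: [-1.578, 0.001, -2.362]
contact_force: [-1.5, -0.3, -0.0]
grip_width: 28.0
```

Run:
```python
from h import *
st()
```

```text
pos [ 598.  -195.9  123.3] rot [-1.5780e+00  1.1000e-03 -2.3621e+00] F [-1.5 -0.3 -0. ] M [0.072 0.154 0.142] j6 [-0.44  0.35] g 28.0 t 8.75
```

Emit:
{"fn": "apply_moves", "kwargs": {"rows": [[[0,-0.02,0],0.07,2.5],[[0,-0.04,0],0.14,2.5],[[0,-0.06,0],0.2,2.5]]}}

```text
time: 9.12
tool_pos: [597.9, -195.8, 123.8]
tcp_rot: [-1.578, -0.001, -2.56]
contact_force: [-0.4, 1.1, 0.3]
grip_width: 27.5
```

Run:
```python
from h import *
st()
```

```text
pos [ 597.9 -195.8  123.8] rot [-1.5784e+00 -5.0000e-04 -2.5602e+00] F [-0.4  1.1  0.3] M [0.053 0.013 0.141] j6 [-0.44   0.548] g 27.5 t 9.125
```

Turned 1.395 rad so far, with a steady friction of about 0.13 N·m while moving. I'll use small steps from here and read the torque at the end of each.

Emit:
{"fn": "apply_moves", "kwargs": {"rows": [[[0,-0.01,0],0.04,2.5],[[0,-0.02,0],0.08,2.5]]}}

```text
time: 9.38
tool_pos: [597.8, -195.7, 124.0]
tcp_rot: [-1.578, -0.001, -2.638]
contact_force: [-1.5, 0.3, -0.6]
grip_width: 27.7
```

```bash
python3 -c "
from h import *
st()"
```

```text
pos [ 597.8 -195.7  124. ] rot [-1.5784e+00 -1.2000e-03 -2.6375e+00] F [-1.5  0.3 -0.6] M [-0.017 -0.021  0.171] j6 [-0.44   0.625] g 27.7 t 9.375
```

Emit:
{"fn": "apply_moves", "kwargs": {"rows": [[[0,-0.01,0],0.04,2.5],[[0,-0.02,0],0.08,2.5]]}}

```text
time: 9.62
tool_pos: [597.9, -195.7, 124.3]
tcp_rot: [-1.578, -0.002, -2.717]
contact_force: [-0.6, 2.2, 0.5]
grip_width: 27.4
```

```bash
python3 -c "
from h import *
st()"
```

```text
pos [ 597.9 -195.7  124.3] rot [-1.5783e+00 -1.7000e-03 -2.7171e+00] F [-0.6  2.2  0.5] M [0.001 0.034 0.18 ] j6 [-0.44   0.705] g 27.4 t 9.625
```

Emit:
{"fn": "apply_moves", "kwargs": {"rows": [[[0,-0.01,0],0.025,2.5],[[0,-0.02,0],0.05,2.5]]}}

```text
time: 9.88
tool_pos: [597.8, -195.7, 124.5]
tcp_rot: [-1.578, -0.002, -2.768]
contact_force: [-0.3, 0.4, -1.9]
grip_width: 27.4
```

```bash
python3 -c "
from h import *
st()"
```

```text
pos [ 597.8 -195.7  124.5] rot [-1.5783e+00 -2.1000e-03 -2.7676e+00] F [-0.3  0.4 -1.9] M [ 0.001 -0.05   0.101] j6 [-0.44   0.755] g 27.4 t 9.875
```

The torque is back to 0.10 N·m, so those readings were noise of about ±0.03. Continuing.

Emit:
{"fn": "apply_moves", "kwargs": {"rows": [[[0,-0.01,0],0.04,2.5],[[0,-0.02,0],0.08,2.5]]}}

```text
time: 10.12
tool_pos: [597.8, -195.6, 124.6]
tcp_rot: [-1.578, -0.003, -2.849]
contact_force: [-0.7, 0.9, 0.4]
grip_width: 27.8
```

```bash
python3 -c "
from h import *
st()"
```

```text
pos [ 597.8 -195.6  124.6] rot [-1.5782 -0.0029 -2.8487] F [-0.7  0.9  0.4] M [0.02  0.013 0.13 ] j6 [-0.44   0.837] g 27.8 t 10.125
```

Emit:
{"fn": "apply_moves", "kwargs": {"rows": [[[0,-0.01,0],0.03,2.5],[[0,-0.02,0],0.06,2.5]]}}

```text
time: 10.38
tool_pos: [597.8, -195.5, 124.8]
tcp_rot: [-1.578, -0.003, -2.91]
contact_force: [-0.8, -0.2, 0.3]
grip_width: 27.8
```

```bash
python3 -c "
from h import *
st()"
```

```text
pos [ 597.8 -195.5  124.8] rot [-1.5781 -0.0033 -2.9101] F [-0.8 -0.2  0.3] M [ 0.021 -0.042  0.126] j6 [-0.44   0.898] g 27.8 t 10.375
```

Emit:
{"fn": "apply_moves", "kwargs": {"rows": [[[0,-0.01,0],0.035,2.5],[[0,-0.02,0],0.07,2.5]]}}

```text
time: 10.62
tool_pos: [597.8, -195.5, 125.0]
tcp_rot: [-1.578, -0.004, -2.982]
contact_force: [-0.8, 0.9, -0.8]
grip_width: 28.0
```

```bash
python3 -c "
from h import *
st()"
```

```text
pos [ 597.8 -195.5  125. ] rot [-1.578  -0.0039 -2.9824] F [-0.8  0.9 -0.8] M [0.102 0.07  0.129] j6 [-0.44  0.97] g 28.0 t 10.625
```

Emit:
{"fn": "apply_moves", "kwargs": {"rows": [[[0,-0.01,0],0.035,2.5],[[0,-0.02,0],0.07,2.5]]}}

```text
time: 10.88
tool_pos: [597.8, -195.4, 125.2]
tcp_rot: [-1.578, -0.004, -3.055]
contact_force: [-0.9, 0.3, 0.0]
grip_width: 28.1
```

```bash
python3 -c "
from h import *
st()"
```

```text
pos [ 597.8 -195.4  125.2] rot [-1.5778 -0.0044 -3.0548] F [-0.9  0.3  0. ] M [ 0.097 -0.036  0.102] j6 [-0.44   1.043] g 28.1 t 10.875
```

Emit:
{"fn": "apply_moves", "kwargs": {"rows": [[[0,-0.01,0],0.035,2.5],[[0,-0.02,0],0.07,2.5]]}}

```text
time: 11.12
tool_pos: [597.8, -195.4, 125.4]
tcp_rot: [-1.578, -0.005, -3.127]
contact_force: [-0.9, 1.5, -0.7]
grip_width: 28.0
```

```bash
python3 -c "
from h import *
st()"
```

```text
pos [ 597.8 -195.4  125.4] rot [-1.5775 -0.0049 -3.1271] F [-0.9  1.5 -0.7] M [ 0.108 -0.007  0.162] j6 [-0.44   1.115] g 28.0 t 11.125
```

Emit:
{"fn": "apply_moves", "kwargs": {"rows": [[[0,-0.01,0],0.025,2.5],[[0,-0.02,0],0.05,2.5]]}}

```text
time: 11.38
tool_pos: [597.7, -195.4, 125.6]
tcp_rot: [-1.577, -0.005, 3.104]
contact_force: [-0.1, 1.1, -0.9]
grip_width: 27.9
```

```bash
python3 -c "
from h import *
st()"
```

```text
pos [ 597.7 -195.4  125.6] rot [-1.5773 -0.0053  3.1044] F [-0.1  1.1 -0.9] M [0.082 0.014 0.088] j6 [-0.44   1.167] g 27.9 t 11.375
```

Emit:
{"fn": "apply_moves", "kwargs": {"rows": [[[0,-0.01,0],0.035,2.5],[[0,-0.02,0],0.07,2.5]]}}

```text
time: 11.62
tool_pos: [597.8, -195.3, 125.8]
tcp_rot: [-1.577, -0.006, 3.032]
contact_force: [-0.1, 0.4, -0.4]
grip_width: 27.6
```

```bash
python3 -c "
from h import *
st()"
```

```text
pos [ 597.8 -195.3  125.8] rot [-1.577  -0.0058  3.0321] F [-0.1  0.4 -0.4] M [ 0.114 -0.063  0.117] j6 [-0.44   1.239] g 27.6 t 11.625
```

Emit:
{"fn": "apply_moves", "kwargs": {"rows": [[[0,-0.01,0],0.035,2.5],[[0,-0.02,0],0.07,2.5]]}}

```text
time: 11.88
tool_pos: [597.7, -195.2, 126.0]
tcp_rot: [-1.577, -0.006, 2.96]
contact_force: [-1.2, 1.4, -0.4]
grip_width: 27.9
```

```bash
python3 -c "
from h import *
st()"
```

```text
pos [ 597.7 -195.2  126. ] rot [-1.5767 -0.0063  2.9597] F [-1.2  1.4 -0.4] M [ 0.23  -0.003  0.138] j6 [-0.44   1.312] g 27.9 t 11.875
```

Emit:
{"fn": "apply_moves", "kwargs": {"rows": [[[0,-0.01,0],0.035,2.5],[[0,-0.02,0],0.07,2.5]]}}

```text
time: 12.12
tool_pos: [597.8, -195.2, 126.2]
tcp_rot: [-1.576, -0.007, 2.887]
contact_force: [-0.8, 0.8, -0.8]
grip_width: 27.7
```

```bash
python3 -c "
from h import *
st()"
```

```text
pos [ 597.8 -195.2  126.2] rot [-1.5763 -0.0066  2.8873] F [-0.8  0.8 -0.8] M [ 0.19  -0.067  0.101] j6 [-0.44   1.384] g 27.7 t 12.125
```

Emit:
{"fn": "apply_moves", "kwargs": {"rows": [[[0,-0.01,0],0.035,2.5],[[0,-0.02,0],0.07,2.5]]}}

```text
time: 12.38
tool_pos: [597.8, -195.1, 126.4]
tcp_rot: [-1.576, -0.007, 2.815]
contact_force: [-0.8, 1.4, -0.1]
grip_width: 28.1
```

```bash
python3 -c "
from h import *
st()"
```

```text
pos [ 597.8 -195.1  126.4] rot [-1.5759 -0.007   2.815 ] F [-0.8  1.4 -0.1] M [ 0.216 -0.089  0.113] j6 [-0.44   1.456] g 28.1 t 12.375
```

Emit:
{"fn": "apply_moves", "kwargs": {"rows": [[[0,-0.01,0],0.035,2.5],[[0,-0.02,0],0.07,2.5]]}}

```text
time: 12.62
tool_pos: [597.8, -195.1, 126.6]
tcp_rot: [-1.575, -0.007, 2.743]
contact_force: [0.5, 1.5, -0.4]
grip_width: 27.5
```

```bash
python3 -c "
from h import *
st()"
```

```text
pos [ 597.8 -195.1  126.6] rot [-1.5755 -0.0074  2.7426] F [ 0.5  1.5 -0.4] M [ 0.268 -0.07   0.177] j6 [-0.44   1.529] g 27.5 t 12.625
```

Emit:
{"fn": "apply_moves", "kwargs": {"rows": [[[0,-0.005,0],0.02,2.5],[[0,-0.01,0],0.04,2.5]]}}

```text
time: 12.88
tool_pos: [597.8, -195.0, 126.7]
tcp_rot: [-1.575, -0.008, 2.701]
contact_force: [-0.3, 2.1, 0.3]
grip_width: 28.1
```

```bash
python3 -c "
from h import *
st()"
```

```text
pos [ 597.8 -195.   126.7] rot [-1.5752 -0.0076  2.7013] F [-0.3  2.1  0.3] M [ 0.219 -0.04   0.171] j6 [-0.44  1.57] g 28.1 t 12.875
```

Emit:
{"fn": "apply_moves", "kwargs": {"rows": [[[0,-0.005,0],0.02,2.5],[[0,-0.01,0],0.04,2.5]]}}

```text
time: 13.12
tool_pos: [597.8, -195.0, 126.8]
tcp_rot: [-1.575, -0.008, 2.66]
contact_force: [-1.1, 2.4, -0.3]
grip_width: 27.4
```

```bash
python3 -c "
from h import *
st()"
```

```text
pos [ 597.8 -195.   126.8] rot [-1.5749 -0.0077  2.66  ] F [-1.1  2.4 -0.3] M [ 0.297 -0.069  0.109] j6 [-0.44   1.611] g 27.4 t 13.125
```

Torque is 0.109 N·m, so no stop yet at 2.46 rad.

Emit:
{"fn": "apply_moves", "kwargs": {"rows": [[[0,-0.01,0],0.03,2.5],[[0,-0.02,0],0.06,2.5]]}}

```text
time: 13.38
tool_pos: [597.9, -195.0, 127.0]
tcp_rot: [-1.574, -0.008, 2.598]
contact_force: [0.5, 2.1, 0.2]
grip_width: 27.6
```

```bash
python3 -c "
from h import *
st()"
```

```text
pos [ 597.9 -195.   127. ] rot [-1.5745 -0.008   2.5979] F [0.5 2.1 0.2] M [ 0.264 -0.134  0.116] j6 [-0.44   1.673] g 27.6 t 13.375
```

Emit:
{"fn": "apply_moves", "kwargs": {"rows": [[[0,-0.01,0],0.03,2.5],[[0,-0.02,0],0.06,2.5]]}}

```text
time: 13.62
tool_pos: [597.9, -195.0, 127.2]
tcp_rot: [-1.574, -0.008, 2.536]
contact_force: [-0.5, 1.1, -1.4]
grip_width: 27.8
```

```bash
python3 -c "
from h import *
st()"
```

```text
pos [ 597.9 -195.   127.2] rot [-1.5741 -0.0082  2.5359] F [-0.5  1.1 -1.4] M [ 0.285 -0.113  0.097] j6 [-0.44   1.735] g 27.8 t 13.625
```

Emit:
{"fn": "apply_moves", "kwargs": {"rows": [[[0,-0.01,0],0.03,2.5],[[0,-0.02,0],0.06,2.5]]}}

```text
time: 13.88
tool_pos: [598.0, -195.0, 127.3]
tcp_rot: [-1.574, -0.008, 2.474]
contact_force: [0.3, 1.5, -1.6]
grip_width: 27.7
```

```bash
python3 -c "
from h import *
st()"
```

```text
pos [ 598.  -195.   127.3] rot [-1.5736 -0.0083  2.4739] F [ 0.3  1.5 -1.6] M [ 0.282 -0.228  0.215] j6 [-0.439  1.797] g 27.7 t 13.875
```

Torque jumped to 0.215 N·m at 2.64 rad, which is likely the stop. I'll take one tiny step to confirm.

Emit:
{"fn": "apply_moves", "kwargs": {"rows": [[[0,0,0],0.01,2.5],[[0,-0.005,0],0.02,2.5]]}}

```text
time: 14.12
tool_pos: [598.0, -195.0, 127.3]
tcp_rot: [-1.573, -0.008, 2.453]
contact_force: [0.1, 1.7, -1.6]
grip_width: 27.3
```

```bash
python3 -c "
from h import *
st()"
```

```text
pos [ 598.  -195.   127.3] rot [-1.5734 -0.0083  2.4533] F [ 0.1  1.7 -1.6] M [ 0.284 -0.183  0.173] j6 [-0.44   1.818] g 27.3 t 14.125
```

Emit:
{"fn": "apply_moves", "kwargs": {"rows": [[[0,-0.005,0],0.015,2.5],[[0,-0.01,0],0.03,2.5]]}}

```text
time: 14.38
tool_pos: [598.0, -195.0, 127.4]
tcp_rot: [-1.573, -0.008, 2.422]
contact_force: [-0.6, 1.3, -1.2]
grip_width: 27.7
```

```bash
python3 -c "
from h import *
st()"
```

```text
pos [ 598.  -195.   127.4] rot [-1.5732 -0.0084  2.4223] F [-0.6  1.3 -1.2] M [ 0.264 -0.224  0.202] j6 [-0.44   1.849] g 27.7 t 14.375
```

Emit:
{"fn": "apply_moves", "kwargs": {"rows": [[[0,0,0],0.01,2.5],[[0,-0.005,0],0.02,2.5]]}}

```text
time: 14.62
tool_pos: [598.1, -195.0, 127.5]
tcp_rot: [-1.573, -0.008, 2.402]
contact_force: [0.6, 2.0, -1.4]
grip_width: 27.8
```

```bash
python3 -c "
from h import *
st()"
```

```text
pos [ 598.1 -195.   127.5] rot [-1.5731 -0.0083  2.4017] F [ 0.6  2.  -1.4] M [ 0.29  -0.225  0.206] j6 [-0.44  1.87] g 27.8 t 14.625
```

Emit:
{"fn": "apply_moves", "kwargs": {"rows": [[[0,0,0],0,2.5]]}}

```text
time: 14.75
tool_pos: [598.0, -195.0, 127.5]
tcp_rot: [-1.573, -0.008, 2.402]
contact_force: [0.2, 1.7, -0.6]
grip_width: 27.6
```

```bash
python3 -c "
from h import *
st()"
```

```text
pos [ 598.  -195.   127.5] rot [-1.5731 -0.0083  2.4016] F [ 0.2  1.7 -0.6] M [ 0.285 -0.196  0.182] j6 [-0.44  1.87] g 27.6 t 14.75
```

Emit:
{"fn": "apply_moves", "kwargs": {"rows": [[[0,0,0],0.01,2.5],[[0,-0.005,0],0.02,2.5]]}}

```text
time: 15.0
tool_pos: [598.1, -195.0, 127.5]
tcp_rot: [-1.573, -0.008, 2.381]
contact_force: [0.6, 1.8, -1.1]
grip_width: 27.9
```

```bash
python3 -c "
from h import *
st()"
```

```text
pos [ 598.1 -195.   127.5] rot [-1.5729 -0.0083  2.381 ] F [ 0.6  1.8 -1.1] M [ 0.328 -0.285  0.162] j6 [-0.44  1.89] g 27.9 t 15.0
```

Emit:
{"fn": "apply_moves", "kwargs": {"rows": [[[0,-0.005,0],0.015,2.5],[[0,-0.01,0],0.03,2.5]]}}

```text
time: 15.25
tool_pos: [598.1, -195.1, 127.6]
tcp_rot: [-1.573, -0.008, 2.35]
contact_force: [1.2, 1.7, -2.2]
grip_width: 28.3
```

```bash
python3 -c "
from h import *
o=st();print(o['tau'].round(3))"
```

```text
pos [ 598.1 -195.1  127.6] rot [-1.5727 -0.0083  2.3499] F [ 1.2  1.7 -2.2] M [ 0.241 -0.201  0.266] j6 [-0.44   1.921] g 28.3 t 15.25
[ -1.094 -56.334 -24.34   -0.349   0.19    0.122]
```

Emit:
{"fn": "apply_moves", "kwargs": {"rows": [[[0,0,0],0,2.5]]}}

```text
time: 15.38
tool_pos: [598.1, -195.1, 127.5]
tcp_rot: [-1.573, -0.008, 2.35]
contact_force: [1.3, 1.0, -2.1]
grip_width: 27.7
```

```bash
python3 -c "
from h import *
o=st();print(o['tau'].round(3))"
```

```text
pos [ 598.1 -195.1  127.5] rot [-1.5727 -0.0083  2.3496] F [ 1.3  1.  -2.1] M [ 0.399 -0.241  0.232] j6 [-0.44   1.922] g 27.7 t 15.375
[-1.1380e+00 -5.5998e+01 -2.4348e+01 -3.7700e-01  5.4000e-02  3.1600e-01]
```

Emit:
{"fn": "apply_moves", "kwargs": {"rows": [[[0,0,0],0.01,2.5]]}}

```text
time: 15.5
tool_pos: [598.1, -195.1, 127.6]
tcp_rot: [-1.573, -0.008, 2.339]
contact_force: [0.9, 0.7, -1.5]
grip_width: 27.6
```

```bash
python3 -c "
from h import *
o=st()"
```

```text
pos [ 598.1 -195.1  127.6] rot [-1.5726 -0.0083  2.3391] F [ 0.9  0.7 -1.5] M [ 0.331 -0.311  0.322] j6 [-0.44   1.932] g 27.6 t 15.5
```

Emit:
{"fn": "apply_moves", "kwargs": {"rows": [[[0,0,0],0.01,2.5]]}}

```text
time: 15.62
tool_pos: [598.2, -195.1, 127.6]
tcp_rot: [-1.572, -0.008, 2.329]
contact_force: [1.2, 1.1, -0.8]
grip_width: 28.0
```

```bash
python3 -c "
from h import *
o=st()"
```

```text
pos [ 598.2 -195.1  127.6] rot [-1.5725 -0.0082  2.3286] F [ 1.2  1.1 -0.8] M [ 0.323 -0.219  0.276] j6 [-0.44   1.943] g 28.0 t 15.625
```

Torque has climbed clearly to about 0.3 N·m, so the nut is on its stop (about 0.17 above friction, well short of forcing). It has been held long enough, so I'll release and rise.

Emit:
{"fn": "apply_moves", "kwargs": {"rows": [[[0,0,0],0,3.4],[[0,0,0],0,4.6],[[0,0,0],0,4.6],[[0,-1.5,0],0,4.6],[[0,-4,0],0,4.6]]}}

```text
time: 16.25
tool_pos: [598.0, -195.3, 168.2]
tcp_rot: [-1.572, -0.009, 2.328]
contact_force: [1.1, -0.2, 0.9]
grip_width: 45.7
```

Emit:
{"fn": "apply_moves", "kwargs": {"rows": [[[0,-2,0],-0.15,4.6],[[0,-5,0],-0.3,4.6],[[0,-8,0],-0.3,4.6],[[0,-9,0],-0.3,4.6],[[0,-9,0],-0.3,4.6]]}}

```text
time: 16.88
tool_pos: [598.6, -196.1, 258.7]
tcp_rot: [-1.575, -0.007, 2.628]
contact_force: [-0.7, -1.0, -0.9]
grip_width: 45.8
```

Run:
```python
from h import *
st();save('wrist','w7.png');st()
```

```text
pos [ 598.6 -196.1  258.7] rot [-1.5748 -0.0074  2.6282] F [-0.7 -1.  -0.9] M [0.088 0.007 0.   ] j6 [-0.441  1.643] g 45.8 t 16.875
pos [ 598.2 -195.9  257.6] rot [-1.5746 -0.0095  2.6283] F [-0.3  0.7 -0.9] M [0.047 0.018 0.014] j6 [-0.441  1.643] g 45.9 t 16.925
```

View pics/w7.png

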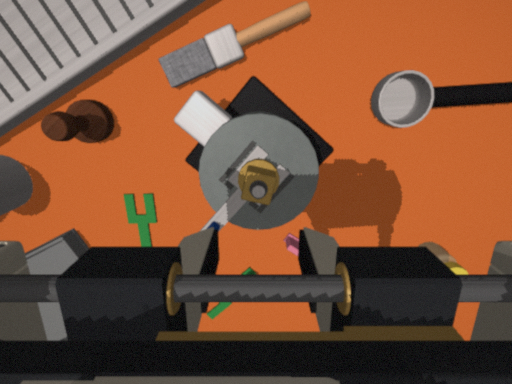

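The nut is raised and clear. In this view it is at (258,185) and the keeper strip leads to the fin at (213,224). I'll turn the tool so the jaws lie across the fin and move over it.

Emit:
{"fn": "apply_moves", "kwargs": {"rows": [[[1.5,0,-1.2],-0.17,4.6],[[3,0,-2.5],-0.34,4.6],[[4.5,0,-4],-0.51,4.6],[[6.2,0,-5.3],-0.68,4.6],[[6.2,0,-5.3],-0.85,4.6]]}}

```text
time: 17.55
tool_pos: [569.3, -117.6, 257.1]
tcp_rot: [-1.582, -0.005, -2.798]
contact_force: [0.2, -0.9, 0.2]
grip_width: 45.8
```

Emit:
{"fn": "apply_moves", "kwargs": {"rows": [[[0,0,0],-0.17,4.6],[[0,0,0],-0.34,4.6],[[0,0,0],-0.51,4.6],[[0,0,0],-0.68,4.6],[[0,0,0],-0.85,4.6]]}}

```text
time: 18.18
tool_pos: [568.6, -117.4, 255.4]
tcp_rot: [-1.586, 0.005, -1.942]
contact_force: [0.1, 0.3, -0.0]
grip_width: 46.0
```

```bash
python3 -c "
from h import *
o=st();togo([570,-119.3,210],np.radians(-69.5))"
```

```text
pos [ 568.6 -117.4  255.4] rot [-1.5856  0.0052 -1.9423] F [ 0.1  0.3 -0. ] M [-0.06  -0.07   0.034] j6 [-0.339  0.032] g 46.0 t 18.175
shift cm [0.15 4.54 0.27] turn -0.729
```

Emit:
{"fn": "apply_moves", "kwargs": {"rows": [[[0.1,1,0.2],-0.17,4.6],[[0.1,2,0.2],-0.34,4.6],[[0.1,3,0.2],-0.51,4.6],[[0.1,4.2,0.2],-0.68,4.6],[[0.1,4.2,0.2],-0.73,4.6]]}}

```text
time: 18.8
tool_pos: [568.2, -118.2, 210.6]
tcp_rot: [-1.582, 0.017, -1.21]
contact_force: [0.4, 0.4, 0.7]
grip_width: 46.2
```

Emit:
{"fn": "apply_moves", "kwargs": {"rows": [[[0,0,0],0,4.6]]}}

```text
time: 18.92
tool_pos: [567.6, -118.0, 209.3]
tcp_rot: [-1.584, 0.019, -1.21]
contact_force: [-0.1, -0.4, 0.5]
grip_width: 45.8
```

Run:
```python
from h import *
st();i=vision.camera_info('wrist');save('wrist','w8.png');st()
import pickle;pickle.dump(i,open('w8.pkl','wb'))
a=cv2.imread('pics/w8.png')[100:280,160:360];cv2.imwrite('pics/w8z.png',cv2.resize(a,None,fx=3.3,fy=3.3,interpolation=cv2.INTER_CUBIC))
```

```text
pos [ 567.6 -118.   209.3] rot [-1.5843  0.0187 -1.2101] F [-0.1 -0.4  0.5] M [ 0.007 -0.184  0.008] j6 [-0.34  -0.702] g 45.8 t 18.925
pos [ 567.4 -117.9  209.1] rot [-1.5847  0.0191 -1.2105] F [ 0.  -0.7 -1.5] M [-0.033 -0.13   0.028] j6 [-0.34  -0.702] g 46.0 t 18.975
```

View pics/w8z.png

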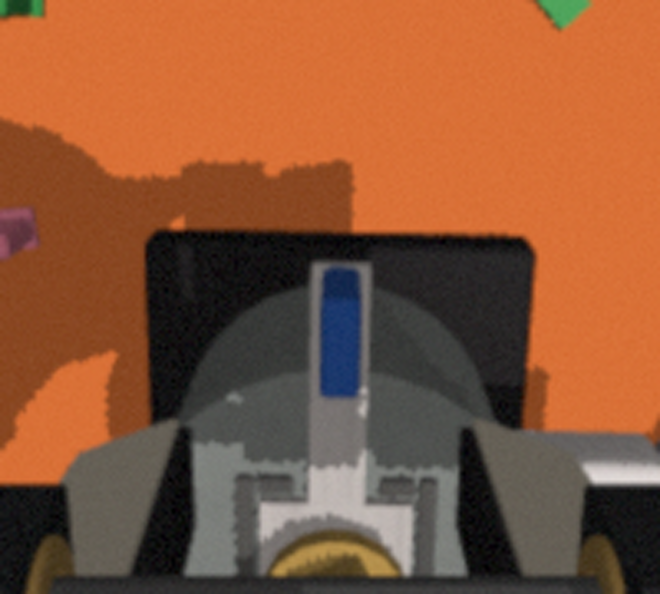

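Run:
```python
from h import *
W=vision.camera_info('wrist')
f=lambda p,z:ray(W,160+p[0]/3.3-.4,100+p[1]/3.3-.4,z)
k=np.array([f(p,166) for p in [(321,300),(360,300),(360,397),(321,397)]])
c=k.mean(0);print('fin',c.round(1),[np.linalg.norm(k[i]-k[i-1]).round(1) for i in range(4)])
o=st();R=Ro.from_euler('xyz',o['tcp_rot']).as_matrix();print('tool frame cm',(R.T@(c-o['tool_pos'])/10).round(2),'tool y',R[:,1].round(3))
```

```text
fin [ 570.2 -118.8  166. ] [np.float64(24.8), np.float64(9.3), np.float64(24.8), np.float64(9.6)]
pos [ 567.4 -117.9  209.1] rot [-1.5847  0.0191 -1.2105] F [ 0.  -0.7 -1.5] M [-0.033 -0.13   0.028] j6 [-0.34  -0.702] g 46.0 t 18.975
tool frame cm [0.27 4.3  0.29] tool y [-0.02   0.013 -1.   ]
```

Fin is at (570.2,-118.8), matching the earlier 570,-119, with its sides measuring 25 by 9.5 mm. I'll go down over it.

Emit:
{"fn": "apply_moves", "kwargs": {"rows": [[[0.2,1.5,0.3],0,4.6],[[0.2,3,0.3],0,4.6],[[0.2,4.5,0.3],0,4.6],[[0.2,5.5,0.3],0,4.6],[[0.2,5.5,0.3],0,4.6]]}}

```text
time: 19.6
tool_pos: [569.4, -117.8, 153.0]
tcp_rot: [-1.586, 0.02, -1.211]
contact_force: [-0.0, -0.2, 0.3]
grip_width: 46.2
```

Run:
```python
from h import *
st();save('wrist','w9.png')
a=cv2.imread('pics/w9.png')[100:280,160:360];cv2.imwrite('pics/w9z.png',cv2.resize(a,None,fx=3.3,fy=3.3,interpolation=cv2.INTER_CUBIC))
togo([570.2,-118.9,114],np.radians(-69.5))
```

```text
pos [ 569.4 -117.8  153. ] rot [-1.5861  0.0202 -1.2106] F [-0.  -0.2  0.3] M [-0.015 -0.188  0.04 ] j6 [-0.339 -0.702] g 46.2 t 19.6
shift cm [0.17 3.98 0.06] turn 0.002
```

View pics/w9z.png

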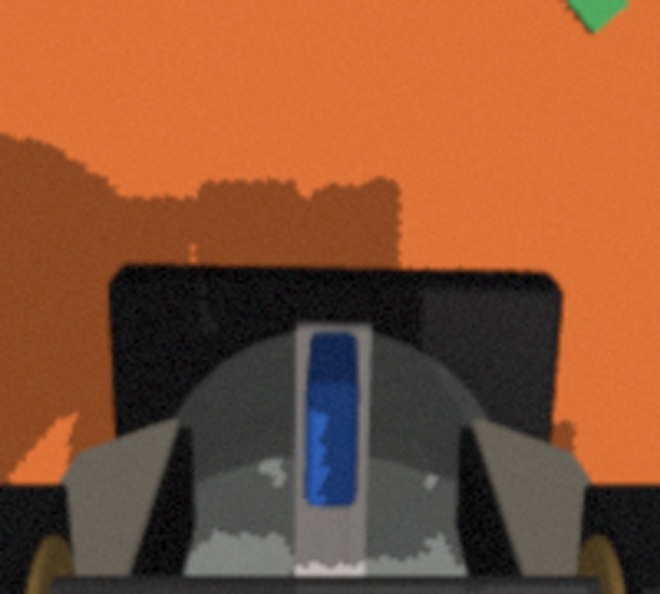

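Emit:
{"fn": "apply_moves", "kwargs": {"rows": [[[0.15,1,0.1],0,4.6],[[0.15,2,0.1],0,4.6],[[0.15,3,0.1],0,4.6],[[0.15,3.8,0.1],0,4.6],[[0.15,3.8,0.1],0,4.6]]}}

```text
time: 20.27
tool_pos: [570.1, -118.4, 114.9]
tcp_rot: [-1.586, 0.02, -1.211]
contact_force: [0.0, -1.5, -0.5]
grip_width: 45.8
```

Run:
```python
from h import *
st();save('wrist','w10.png')
a=cv2.imread('pics/w10.png')[100:280,160:360];cv2.imwrite('pics/w10z.png',cv2.resize(a,None,fx=3.3,fy=3.3,interpolation=cv2.INTER_CUBIC))
togo([570.2,-118.9,114],np.radians(-69.5))
```

```text
pos [ 570.1 -118.4  114.9] rot [-1.5862  0.0203 -1.2106] F [ 0.  -1.5 -0.5] M [-0.033 -0.136 -0.005] j6 [-0.34  -0.703] g 45.8 t 20.275
shift cm [ 0.03  0.15 -0.03] turn 0.002
```

View pics/w10z.png

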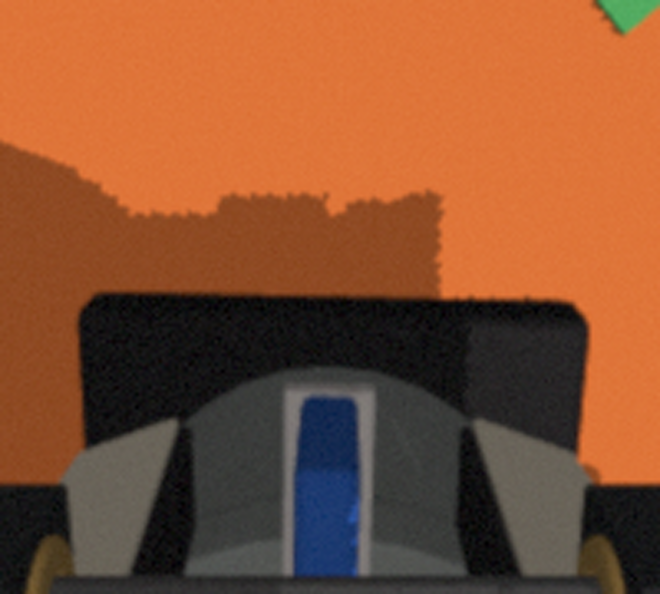

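The fin is centred (zoom column 328 against 326) and the fingertips are about 6 mm above the strip. Closing.

Emit:
{"fn": "apply_moves", "kwargs": {"rows": [[[0,0,0],0,2.5],[[0,0,0],0,1.6],[[0,0,0],0,0.7],[[0,0,0],0,0.7],[[0,0,0],0,0.7]]}}

```text
time: 20.95
tool_pos: [570.5, -118.5, 115.7]
tcp_rot: [-1.585, 0.019, -1.211]
contact_force: [0.4, -0.1, 1.2]
grip_width: 10.0
```

Emit:
{"fn": "apply_moves", "kwargs": {"rows": [[[0,0,0],0,0.7],[[0,0,0],0,0.7]]}}

```text
time: 21.2
tool_pos: [570.6, -118.5, 115.7]
tcp_rot: [-1.585, 0.019, -1.211]
contact_force: [0.2, -0.0, -0.1]
grip_width: 10.2
```

Run:
```python
from h import *
o=st();R=Ro.from_euler('xyz',o['tcp_rot']).as_matrix();print(R.round(3))
print('up4.5',(R.T@np.array([0,0,.45])).round(2),'out', (R.T@np.array([np.cos(np.radians(110.5)),np.sin(np.radians(110.5)),0])).round(3))
```

```text
pos [ 570.6 -118.5  115.7] rot [-1.585   0.0194 -1.2105] F [ 0.2 -0.  -0.1] M [ 0.019 -0.215  0.082] j6 [-0.34  -0.703] g 10.2 t 21.2
[[ 0.352 -0.02   0.936]
 [-0.936  0.013  0.353]
 [-0.019 -1.    -0.014]]
up4.5 [-0.01 -0.45 -0.01] out [-1.     0.019  0.003]
```

Gripped at 10.2 mm. Lifting straight up about 4.5 mm, checking force.

Emit:
{"fn": "apply_moves", "kwargs": {"rows": [[[0,-0.15,0],0,0.7],[[0,-0.3,0],0,0.7],[[-0.01,-0.45,-0.01],0,0.7],[[-0.01,-0.45,-0.01],0,0.7]]}}

```text
time: 21.7
tool_pos: [570.6, -118.6, 120.3]
tcp_rot: [-1.585, 0.019, -1.211]
contact_force: [1.0, -0.7, -0.9]
grip_width: 9.8
```

Run:
```python
from h import *
st();save('wrist','w11.png')
```

```text
pos [ 570.6 -118.6  120.3] rot [-1.5849  0.0192 -1.2105] F [ 1.  -0.7 -0.9] M [ 0.042 -0.135  0.013] j6 [-0.34  -0.702] g 9.8 t 21.7
```

View pics/w11.png

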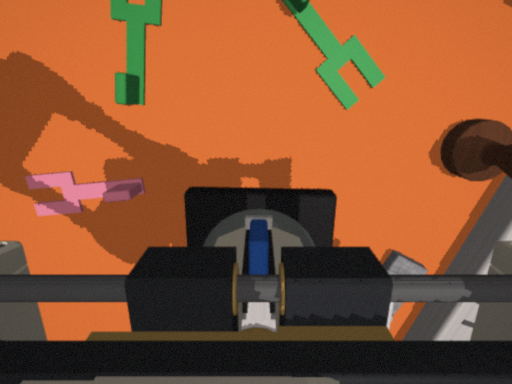

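Lifted 4.6 mm, with only the plate's 0.9 N weight on the wrist. Drawing out now, level, along the keeper's +y.

Emit:
{"fn": "apply_moves", "kwargs": {"rows": [[[-0.4,0.01,0],0,0.7],[[-0.8,0.015,0],0,0.7],[[-1.2,0.02,0],0,0.7]]}}

```text
time: 22.12
tool_pos: [566.1, -106.9, 120.2]
tcp_rot: [-1.585, 0.02, -1.21]
contact_force: [0.3, 0.3, -1.4]
grip_width: 9.8
```

```bash
python3 -c "
from h import *
st()"
```

```text
pos [ 566.1 -106.9  120.2] rot [-1.5852  0.0195 -1.2103] F [ 0.3  0.3 -1.4] M [ 0.012 -0.16  -0.048] j6 [-0.323 -0.687] g 9.8 t 22.125
```

Emit:
{"fn": "apply_moves", "kwargs": {"rows": [[[-1,0.02,0],0,0.7],[[-2,0.03,0],0,0.7],[[-3,0.05,0],0,0.7],[[-4,0.07,0],0,0.7],[[-5,0.09,0],0,0.7]]}}

```text
time: 22.75
tool_pos: [548.2, -59.4, 120.3]
tcp_rot: [-1.585, 0.019, -1.21]
contact_force: [0.3, 0.2, -0.9]
grip_width: 10.0
```

Emit:
{"fn": "apply_moves", "kwargs": {"rows": [[[-1.5,0,0],0,0.7],[[-3,0,0],0,0.7],[[-4.5,0,0],0,0.7],[[-6,0,0],0,0.7],[[-6,0,0],0,0.7]]}}

```text
time: 23.38
tool_pos: [526.7, -2.2, 121.7]
tcp_rot: [-1.585, 0.019, -1.209]
contact_force: [0.5, 0.0, -0.9]
grip_width: 9.8
```

Run:
```python
from h import *
st()
im=save('scene','s2.png');save('wrist','w12.png')
T=vision.camera_info('top')
c=[ray(T,140+a/8-.4,150+b/8-.4,32)[:2].round(1) for a,b in [(152,108),(715,118),(703,505),(130,483)]]
print(c,np.mean(c,0))
for i in range(4): print(np.linalg.norm(c[i]-c[i-1]).round(1),np.degrees(np.arctan2(*(c[i]-c[i-1])[::-1])).round(1))
print('ring',ray(T,140+260/8-.4,150+270/8-.4,17))
```

```text
pos [526.7  -2.2 121.7] rot [-1.585   0.0195 -1.2087] F [ 0.5  0.  -0.9] M [ 0.037 -0.144  0.027] j6 [-0.156 -0.523] g 9.8 t 23.375
[array([642.1, 369.8]), array([633.5, 120.4]), array([462. , 126.7]), array([475.7, 375.5])] [553.325 248.1  ]
166.5 -2.0
249.5 -92.0
171.6 177.9
249.2 86.8
ring [571.02187239 323.95400613  17.        ]
```

View pics/s2.png

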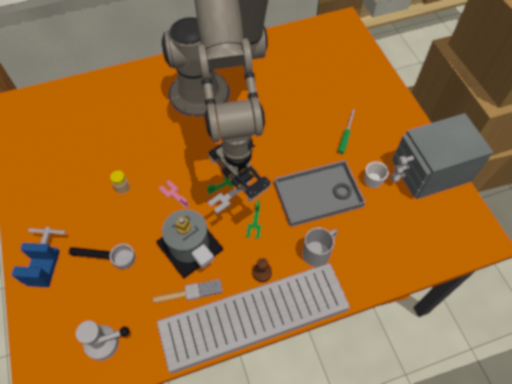

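View pics/w12.png

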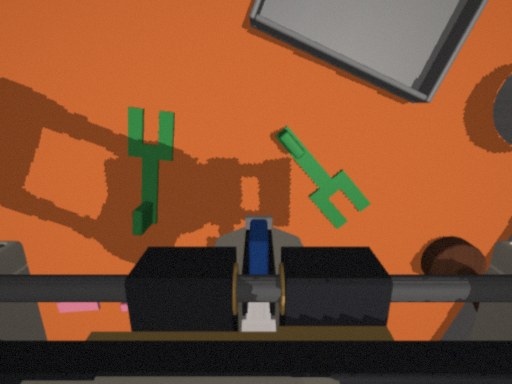

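The keeper is out of the grinder and held level. The tray is at about (556,247) with its y axis at 87.4°, and the ring is near (573,325). I'll carry the keeper over and line it up with the tray's length, clear of the ring.

Emit:
{"fn": "apply_moves", "kwargs": {"rows": [[[-2,0,1],0.04,0.7],[[-5.5,0,2.9],0.12,0.7],[[-9,0,4.8],0.2,0.7],[[-12,0,6.4],0.27,0.7],[[-14,0,7.5],0.32,0.7]]}}

```text
time: 24.1
tool_pos: [548.4, 155.2, 123.1]
tcp_rot: [-1.59, 0.014, -1.531]
contact_force: [0.7, -0.7, -0.8]
grip_width: 9.8
```

```bash
python3 -c "
from h import *
st();togo([561,257,100],np.radians(87.4-180))"
```

```text
pos [548.4 155.2 123.1] rot [-1.5897  0.0136 -1.5314] F [ 0.7 -0.7 -0.8] M [-0.017 -0.16  -0.037] j6 [0.132 0.086] g 9.8 t 24.1
shift cm [-10.09   2.42   1.7 ] turn 0.085
```

Emit:
{"fn": "apply_moves", "kwargs": {"rows": [[[-3,0.5,0.5],0.03,0.7],[[-6,1.2,1],0.06,0.7],[[-8.5,1.8,1.5],0.085,0.7],[[-10,2.2,1.7],0.085,0.7],[[-10,2.2,1.7],0.085,0.7]]}}

```text
time: 24.72
tool_pos: [560.9, 256.3, 101.6]
tcp_rot: [-1.591, 0.012, -1.615]
contact_force: [0.3, -0.6, -1.4]
grip_width: 9.9
```

Run:
```python
from h import *
st();save('wrist','w13.png');save('top','t2.png');save('scene','s3.png')
t=cv2.imread('pics/t2.png')[140:230,130:250];s=cv2.imread('pics/s3.png')[130:240,240:400]
t=cv2.resize(t,(400,300),interpolation=cv2.INTER_CUBIC);s=cv2.resize(s,(400,275),interpolation=cv2.INTER_CUBIC)
c=np.zeros((300,800,3),np.uint8);c[:,:400]=t;c[:275,400:]=s;cv2.imwrite('pics/z3.png',c)
```

```text
pos [560.9 256.3 101.6] rot [-1.5914  0.0115 -1.615 ] F [ 0.3 -0.6 -1.4] M [-0.001 -0.124  0.008] j6 [0.294 0.331] g 9.9 t 24.725
```

View pics/w13.png

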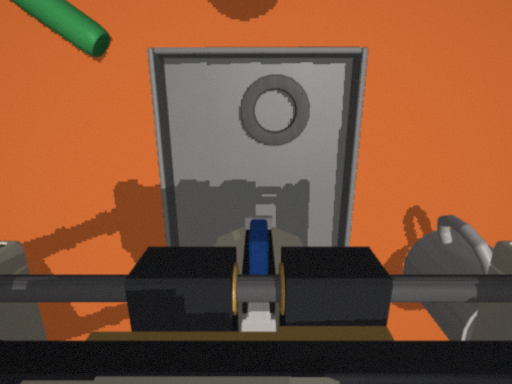

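View pics/z3.png

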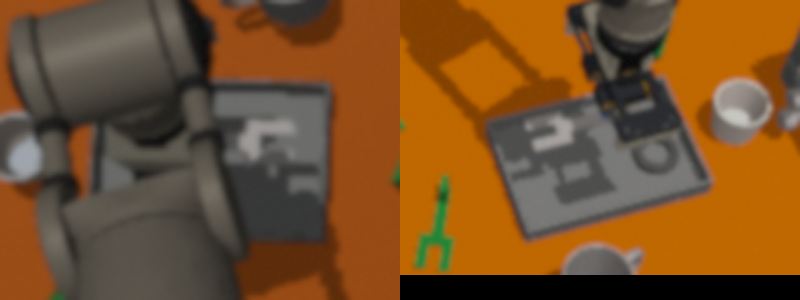

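Run:
```python
from h import *
W=vision.camera_info('wrist');st()
r=ray(W,275,110,17);a=ray(W,150,49,32);b=ray(W,366,49,32);print('ring',r.round(0),'far corners',a.round(0),b.round(0),np.linalg.norm(a-b).round(1))
yd=np.cross([0,0,1],(b-a)/np.linalg.norm(b-a));print('tray y',yd.round(3)); c=(a+b)/2-125*yd;print('tray centre',c.round(0),'ring y',np.dot(r-c,yd))
o=bot.get_obs();R=Ro.from_euler('xyz',o['tcp_rot']).as_matrix();k=o['tool_pos']+82*R[:,0]
for n,d in [('origin',0),('rear',-24),('tip',95)]:
    p=k-d*R[:,0];xd=np.cross(yd,[0,0,1]);print(n,np.dot(p-c,xd).round(0),np.dot(p-c,yd).round(0))
```

```text
pos [561.2 255.1 102.4] rot [-1.5906  0.0116 -1.6169] F [-0.2  0.2 -1.6] M [ 0.028 -0.203  0.023] j6 [0.292 0.331] g 9.9 t 24.875
ring [577. 324.  17.] far corners [481. 375.  32.] [647. 367.  32.] 166.4
tray y [ 0.049  0.999 -0.   ]
tray centre [558. 246.  32.] ring y 79.04266103123229
origin 3.0 -73.0
rear 3.0 -97.0
tip 3.0 22.0
```

```bash
python3 -c "
from h import *
T=vision.camera_info('top');print(ray(T,217,132,100),ray(T,203,139,80))
S=vision.camera_info('scene');print(ray(S,318,240,100))"
```

```text
[732.09611247 156.18308338 100.        ] [713.99796896 206.39803697  80.        ]
[744.99423849 160.34350571 100.        ]
```

The pitcher is at least 50 mm clear of the gripper body. Planned spot: keeper from y=-97 to +22 in the tray, with the ring starting at +49. Lowering now.

Emit:
{"fn": "apply_moves", "kwargs": {"rows": [[[0,2.5,0],0,0.7],[[0,5,0],0,0.7],[[0,7.5,0],0,0.7],[[0,9.5,0],0,0.7],[[0,9.5,0],0,0.7]]}}

```text
time: 25.5
tool_pos: [558.5, 255.0, 6.3]
tcp_rot: [-1.594, 0.01, -1.618]
contact_force: [0.3, -0.4, -0.3]
grip_width: 9.9
```

```bash
python3 -c "
from h import *
st()"
```

```text
pos [558.5 255.    6.3] rot [-1.5936  0.0104 -1.6179] F [ 0.3 -0.4 -0.3] M [ 0.025 -0.085  0.005] j6 [0.294 0.329] g 9.9 t 25.5
```

Emit:
{"fn": "apply_moves", "kwargs": {"rows": [[[0,0.4,0],0,0.7],[[0,0.8,0],0,0.7],[[0,1.1,0],0,0.7],[[0,1.2,0],0,0.7],[[0,1.2,0],0,0.7]]}}

```text
time: 26.12
tool_pos: [558.3, 255.2, -5.6]
tcp_rot: [-1.593, 0.01, -1.618]
contact_force: [-0.0, -0.9, -0.5]
grip_width: 9.6
```

Run:
```python
from h import *
st();save('wrist','w14.png')
```

```text
pos [558.3 255.2  -5.6] rot [-1.5934  0.0105 -1.6177] F [-0.  -0.9 -0.5] M [ 0.005 -0.103  0.012] j6 [0.294 0.328] g 9.6 t 26.125
```

View pics/w14.png

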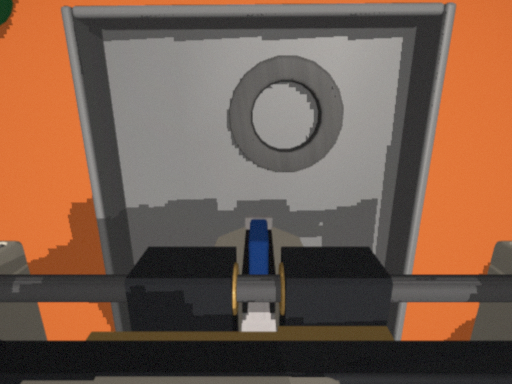

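The keeper is just above the tray floor and well short of the ring (ring at (286,114)). Lowering in small steps until contact.

Emit:
{"fn": "apply_moves", "kwargs": {"rows": [[[0,0.1,0],0,0.7],[[0,0.2,0],0,0.7],[[0,0.2,0],0,0.7]]}}

```text
time: 26.55
tool_pos: [558.2, 255.3, -7.7]
tcp_rot: [-1.593, 0.01, -1.618]
contact_force: [0.2, -0.1, -1.6]
grip_width: 9.7
```

```bash
python3 -c "
from h import *
st()"
```

```text
pos [558.2 255.3  -7.7] rot [-1.5935  0.0105 -1.6178] F [ 0.2 -0.1 -1.6] M [ 0.    -0.146 -0.031] j6 [0.294 0.328] g 9.7 t 26.55
```

Emit:
{"fn": "apply_moves", "kwargs": {"rows": [[[0,0.1,0],0,0.7],[[0,0.1,0],0,0.7]]}}

```text
time: 26.8
tool_pos: [558.1, 255.2, -8.8]
tcp_rot: [-1.594, 0.01, -1.618]
contact_force: [0.2, 0.9, -0.9]
grip_width: 9.9
```

```bash
python3 -c "
from h import *
st()"
```

```text
pos [558.1 255.2  -8.8] rot [-1.5937  0.0104 -1.6177] F [ 0.2  0.9 -0.9] M [-0.006 -0.088  0.019] j6 [0.294 0.328] g 9.9 t 26.8
```

Emit:
{"fn": "apply_moves", "kwargs": {"rows": [[[0,0.1,0],0,0.7],[[0,0.1,0],0,0.7]]}}

```text
time: 27.05
tool_pos: [558.3, 255.3, -9.2]
tcp_rot: [-1.593, 0.01, -1.618]
contact_force: [-2.7, -1.1, 4.3]
grip_width: 10.1
```

```bash
python3 -c "
from h import *
st()"
```

```text
pos [558.3 255.3  -9.2] rot [-1.5932  0.0105 -1.6177] F [-2.7 -1.1  4.3] M [-0.066  0.221  0.086] j6 [0.294 0.328] g 10.1 t 27.05
```

Contact at the expected height, with a gentle 5 N. Opening and rising.

Emit:
{"fn": "apply_moves", "kwargs": {"rows": [[[0,0,0],0,1.3],[[0,0,0],0,2.2],[[0,0,0],0,3.5],[[0,0,0],0,4],[[0,0,0],0,4]]}}

```text
time: 27.68
tool_pos: [558.2, 255.3, -9.3]
tcp_rot: [-1.593, 0.01, -1.618]
contact_force: [0.4, -0.0, -0.1]
grip_width: 39.8
```

Emit:
{"fn": "apply_moves", "kwargs": {"rows": [[[0,-1.5,0],0,4],[[0,-4,0],0,4],[[0,-7,0],0,4],[[0,-10,0],0,4],[[0,-12,0],0,4]]}}

```text
time: 28.3
tool_pos: [561.6, 254.1, 113.6]
tcp_rot: [-1.59, 0.011, -1.618]
contact_force: [0.3, -0.5, -0.1]
grip_width: 40.5
```

Emit:
{"fn": "apply_moves", "kwargs": {"rows": [[[2,0,0],0,4],[[5,-1,0],0,4],[[7,-2,0],0,4],[[7,-2,0],0,4]]}}

```text
time: 28.8
tool_pos: [559.2, 182.2, 133.5]
tcp_rot: [-1.589, 0.012, -1.62]
contact_force: [-0.0, 0.6, -0.1]
grip_width: 40.2
```

Run:
```python
from h import *
st();save('wrist','w15.png');save('scene','s4.png')
```

```text
pos [559.2 182.2 133.5] rot [-1.5892  0.0117 -1.6203] F [-0.   0.6 -0.1] M [-0.057 -0.131  0.004] j6 [0.176 0.219] g 40.2 t 28.8
```

View pics/w15.png

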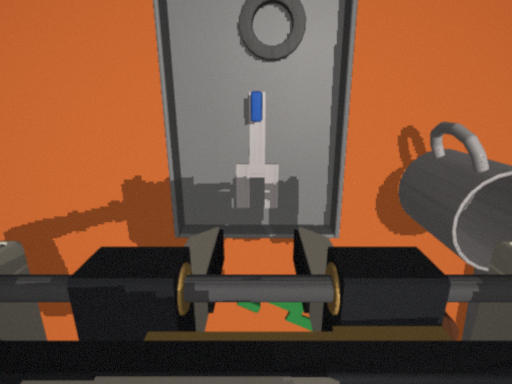

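View pics/s4.png

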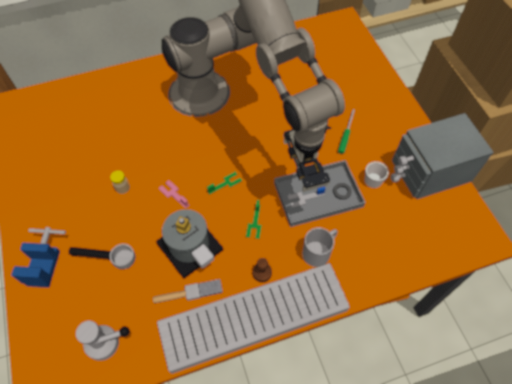

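The keeper lies flat in the tray, fin up at (257,105), with its U at (257,185), inside the walls and clear of the ring at (272,25). The scene view shows the bystanders unmoved and the gripper free. Handing in.

```bash
python3 -c "
from h import *
st();print(order.close_job())"
```

```text
pos [558.6 183.9 132.6] rot [-1.5906  0.0119 -1.6184] F [ 0.1 -0.8 -0.4] M [-0.039 -0.165  0.018] j6 [0.178 0.22 ] g 39.9 t 28.9
the job is handed in; nothing more can be done
None
```

I finished the job and handed it in at about 29 s of the 72 s allowed; no verdict was reported.

- **Nut:** I turned it clockwise about 2.79 rad in small steps. Turning torque was about 0.13 N·m, rising to 0.28–0.32 N·m at the stop. That is roughly 0.17 N·m above friction, or about 19 N on the stop pin by the stiffness given.
- **Keeper:** I lifted it 4.6 mm by the fin and drew it out. The wrist felt only its weight, about 1 N. I set it down in the tray with about 5 N.
- **Last checks:** The last pictures show the keeper lying flat, fin up, inside the tray and clear of the ring. The gripper is free and the other things are where they were. I judged flatness by eye and did not measure it. I also did not measure the nut's height again after letting go; it looked raised.

**What disagreed:**
- The real fingertips were about 29 mm above the TCP reading, not 14 mm below it as stated. My first attempt to close on the nut missed for this reason, and I set the heights from pictures after that.
- My first measurement of the nut was about 5 mm off, because the picture and the pose were taken while the arm was still settling.
- The torque readings had about ±0.03 N·m of noise, so the point where the stop first touched is only known to within about 0.1 rad.
- The tool slowly tilted by about 1.3°, which the moves could not correct.

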